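Set the waxed eggs under the warming lamp

TASK

Set the waxed eggs out for warming: first swing the lamp aside by its knob until no part of its shade is over the rack, then pull the drawer fully open and lay every egg spindle from it level across the rack, each in its own pair of facing notches (any pair), and let go. Then push the drawer fully shut, and last swing the lamp back so that its shade hangs over the middle of the rack and stays there, leaving the other things on the table where they are.

Things in the scene. Friction and masses are not known exactly. Their poses are not given: they have to be found in the camera images.
- rack: Fixed drying rack: dark board 160 (x) x 240 (y) x 12 mm with two plywood rails 10 mm thick along its y, at x = -47 and 47 mm, tops 69 mm high. Each rail has 3 open notches 22 mm wide, floor 55 mm high, at y = -75, 0, 75 mm. A spindle lies along the rack's x, rod in facing notches, egg centre then 60 mm above the table. Origin: centre of underside, at table level, on the middle notch line.
- lamp_knob (a point): Grip point, 267 mm above the table, on the lamp head's upright round black knob (24 mm thick, free from 225 to 292 mm height), on the axis of the red shade. The shade is a cone 100 mm across, 155 to 217 mm above the table. It hangs on two stiff white links of 220 mm, 219 and 239 mm high, turning level about an elbow and a pole beyond the rack; stays where left: 2 to 4 N at the knob moves it.
- chest_drawer0 (a joint): How far the drawer is pulled out towards its front (m): 0 shut, 0.185 fully open. Blue front; in a fixed low wooden chest 280 deep x 285 wide x 100 mm high, place and yaw vary. Inside: floor 22 mm, walls 78 mm above the table; a plywood insert with ribs 52 mm high at the spindle ends keeps three lengthwise places 75 mm apart, open around the eggs.
- chest_drawer0_handle (a point): Middle of the drawer's steel bar handle, 62 mm above the table: bar 11 mm thick, 120 mm long along the point's y, 35 mm before the drawer front (29 mm free gap behind the bar). The point has the chest's axes: -x is the way the drawer pulls out. When shut, the chest's centre is 175 mm along +x.
- egg_red: Waxed egg on a spindle (red egg, yellow belt); may be absent. Egg 40 mm thick, 60 mm long, amid a 10 mm steel rod along the body's x, with wooden end blocks 44 x 44 x 12 mm; 154 mm long in all, 110 g. Origin: middle of the egg, 22 mm above what the blocks stand on. Bare rod 30 to 65 mm from the middle. Starts in the drawer, lengthwise (x along the handle point's x).
- egg_blue: Waxed egg on a spindle (dark blue egg, light blue belt); may be absent. Egg 40 mm thick, 60 mm long, amid a 10 mm steel rod along the body's x, with wooden end blocks 44 x 44 x 12 mm; 154 mm long in all, 110 g. Origin: middle of the egg, 22 mm above what the blocks stand on. Bare rod 30 to 65 mm from the middle. Starts in the drawer, lengthwise (x along the handle point's x).
- egg_green: Waxed egg on a spindle (dark green egg, yellow belt); may be absent. Egg 40 mm thick, 60 mm long, amid a 10 mm steel rod along the body's x, with wooden end blocks 44 x 44 x 12 mm; 154 mm long in all, 110 g. Origin: middle of the egg, 22 mm above what the blocks stand on. Bare rod 30 to 65 mm from the middle. Starts in the drawer, lengthwise (x along the handle point's x).
- candle: Bystander: grey tin candle, 60 mm across, 35 mm high; origin at its underside.
- wax_jar: Bystander: jar, 54 mm across, 75 mm high; origin at its underside.
- brush: Bystander: brush 170 mm long lying on the table; origin at its underside.
- water_cup: Bystander: white cup 66 mm across, 75 mm high; origin at its underside.
- saucer: Bystander: blue saucer, 110 mm across, 18 mm high; origin at its underside.
- stamp_block: Bystander: dark wooden stamp block 70 x 50 x 35 mm; origin at its underside.

How it is judged (in metres and radians):
On the way, in this order (a step that is already met when the one before it is completed fails the run):
1. the lamp is swung aside: no part of its shade is over the rack ((y of lamp_knob in the frame of rack above 0.16 m or y of lamp_knob in the frame of rack below -0.16 m or x of lamp_knob in the frame of rack above 0.12 m or x of lamp_knob in the frame of rack below -0.12 m)), for 0.2 s.
2. the drawer is pulled fully open (more than 160 mm) (value of joint chest_drawer0 above 0.16 m), for 0.2 s.
3. every egg spindle lies in the rack's notches, let go (z of egg_red in the frame of rack between 0.052 and 0.068 m and x of egg_red in the frame of rack between -0.02 and 0.02 m and y of egg_red in the frame of rack between -0.095 and 0.095 m and angle between the x axis of each of egg_red, egg_blue, egg_green and the x axis of rack, either way round below 0.15 rad and linear speed of each of egg_red, egg_blue, egg_green below 0.03 m/s and contact force between each of egg_red, egg_blue, egg_green and the fingers below 0.2 N and z of egg_blue in the frame of rack between 0.052 and 0.068 m and x of egg_blue in the frame of rack between -0.02 and 0.02 m and y of egg_blue in the frame of rack between -0.095 and 0.095 m and z of egg_green in the frame of rack between 0.052 and 0.068 m and x of egg_green in the frame of rack between -0.02 and 0.02 m and y of egg_green in the frame of rack between -0.095 and 0.095 m), for 0.3 s.
4. the drawer is shut again (less than 8 mm open) (value of joint chest_drawer0 below 0.008 m), for 0.2 s.
5. the lamp hangs over the middle of the rack (horizontal distance between lamp_knob and rack below 0.035 m), for 0.2 s.
At the end, for the whole second after the job is handed in: Every egg spindle rests, let go, in rack notches (centre 52-68 mm above the table, within 20 mm of midway between the rails, along the rack's x within 0.15 rad); the drawer is under 8 mm open; the lamp's axis is within 35 mm of the rack's middle (all of step 3 and value of joint chest_drawer0 below 0.008 m and horizontal distance between lamp_knob and rack below 0.035 m); the robot touches nothing.
It fails at once if a bystander (candle, jar, brush, cup, saucer, stamp block) was shifted by more than 40 mm (distance of any of candle, wax_jar, brush, water_cup, saucer, stamp_block from where it was at the start of the episode above 0.04 m).
Of egg_red, egg_blue, egg_green only 2 to 3 are there at a start; the rules pass over those that are not, and their reading is None.
At some moment in a run one of egg_red, egg_blue, egg_green may be knocked a few centimetres aside while the robot is not near it.
Once in a run the grip may slacken for a moment while it holds something.
It also fails if it takes over 210 s, if anything falls off the work surface, if the arm or the gripper's body presses on something with over 40 N, if the wrist force passes 120 N, or if a joint passes its speed limit or range.

ROBOT

A 6-joint arm with a two-finger parallel gripper is mounted at the origin on the work surface. World frame = base frame: x ahead of the robot, y to its left, z up, the work surface at z = 0. Lengths are in m, angles in degrees, forces in N, time in s.
With the tool pointing down it reaches from about 0.25 to 0.725 m from the base axis. Payload 9.7 kg.
Tool frame: the origin (TCP) lies midway between the tips of the shut fingers; the grasp point (between the pads) lies 19 mm behind it (bot.tcp_to_grasp is the distance from the TCP to the grasp point, in m); z points along the fingers, y is the line along which they close (so a half turn about z gives the same grasp; the last joint's range is limited). The gripper opens to 85 mm and grips with 20 to 120 N. Pads are 22 mm wide; open, the fingers measure 114 mm over their backs; the gripper's body (76 mm by 85 mm) begins 54 mm behind the grasp point. The pads swing forward as they close: fully open they stand 13 mm farther back than shut.
Start: joints at [75.63, 4.979, 10.078, 95.1, 0, 90], TCP at [0.136, 0.533, 0.193] pointing down, gripper open.
Joint ranges: [-179.16, 179.16], [-48.56, 103.87], [-65.8, 70.77], [-126.05, 130.52], [-82.76, 87.17], [-180, 180]. Speed limits (degrees/s): [127.2, 127.2, 147.25, 180, 180, 180].

INTERFACE

Orientations are given as a 3x3 rotation matrix whose columns are the frame's x, y, z axes.
In Python, from workcell import bot gives the robot as it stands.
- The arm moves only by the tool move_arm, never from a script. Its argument "targets" is text: rows parted by semicolons, each of 5 numbers parted by spaces: the shift along the tool's x, y, z in units of 10 cm (1.0 is 10 cm), then the turn about the tool's z in units of pi rad (1.0 is pi rad), then the closure, from 0 (fully open) to 1 (shut). A call has 1 to 20 rows; each row shifts and turns the commanded pose from where the row before left it, along the tool's axes as they then stand; what a row does not reach is not made up. A row lasts 1/8 s, in which the tool goes at most 62.5 mm and 10.7 degrees, less where a joint would pass 70% of its speed; a pose out of reach is approached as far as the arm can. A call with a number of a shift or a turn outside -1 to 1 is refused whole. A call with a gripper value outside its range is refused whole. The fingers move at their own pace and stop on an object; "newtons" is the grip in N (left out, the last holds). Time passes only in rows, so rows that do not move let the fingers close. It gives the time, the measured TCP pose, the force, the opening and the grip force at its end, in the units of the state.
- bot.observe(): the state, without advancing time (a new reading comes with each control period).
- bot.snapshot(name): name is "scene" or "top"; returns the picture (384x512x3 uint8, blue, green, red); there is no depth.
- bot.calibration(name): a dict with "mtx" (3x3 intrinsics, pixels), "world_to_cam" (4x4, takes a point from world to camera coordinates). Camera axes: x right, y up, looking along -z (the intrinsics and any distortion apply to the point x, -y, -z); pixel columns grow to the right and rows downward; lengths in m; the calibration is good to about 2 mm. A picture is of the moment at which its call begins. calibration takes no time and is no camera call.
- bot.job_done(): hands the job in; it is judged then, once.
Trained networks look in the newest picture that a camera, given by its name, has taken for a name from the list of things; names that differ only in an ending like _2 or _b are one class to them, and where a whole thing is asked for, a point or a joint stands for the part that bears it (a point fixed in the world has none). Each returns a list of dicts, best first, with "conf" (0 to 1); they miss things now and then, are a little off and sometimes report something else, mostly with a low value. They report only what shows in the picture. A call takes as long as a camera call.
- bot.outline_of(camera, target): "mask" (384x512 bool, what is visible of it) and "rect" ([left, top, right, bottom] in pixels, round what is visible of it).
- bot.spot_point(camera, target): "pixel" ([column, row] in pixels: a listed point, or the origin of a listed thing).
The state is a dict: "t": time; "joint_pos": joint angles; "dq": joint speeds; "joint_torque": joint torques, N m; "ee_pos": TCP position; "ee_rot": TCP orientation; "force": force on the tool from outside, world axes, zero at the start; "torque": the same for the moment, N m; "grip_width": finger opening in m; "gripper_force": force on a finger pad.
Only numpy, scipy, OpenCV 4.12 (cv2) and the standard library are available. Lean on these libraries where they do the work, as an engineer would, in place of code of your own. Each camera call takes 0.05 s, during which the arm holds its last target. There are 200 camera calls.

## Working session

There is one attempt and no reset: what is moved stays moved. The work goes in short steps, Python scripts to look and compute and a tool call to move; the robot and the scene stay as the last step left them, time stands still between calls to the robot, and variables do not carry over. Pictures are saved under pics/ and viewed, at most 14 in all, crops included, and the job is handed in when it is done.

Besides the shell and the picture viewer there is one more tool, called after "Request:" as name(argument=value, ...) on one line, values as JSON. move_arm: Moves the arm, as the interface text tells. Shifts and turns lie within -1 to 1; 1 stands for 10 cm of shift or pi rad of turn. Its arguments: {"type":"object","properties":{"targets":{"type":"string"},"newtons":{"type":"number"}},"required":["targets"]}

```bash
ls; mkdir -p pics; cat > h.py <<'E'
import numpy as np, cv2
from workcell import bot
def ray(cam,px):
    c=bot.calibration(cam); K=np.array(c["mtx"]); T=np.array(c["world_to_cam"])
    d=np.linalg.inv(K)@[px[0],px[1],1]; d=d*[1,-1,-1]
    R=T[:3,:3]; o=-R.T@T[:3,3]; return o,R.T@d
def at(cam,px,z):
    o,d=ray(cam,px); return o+d*(z-o[2])/d[2]
def proj(cam,p):
    c=bot.calibration(cam); q=(np.array(c["world_to_cam"])@[*p,1])[:3]*[1,-1,-1]
    q=np.array(c["mtx"])@q; return q[:2]/q[2]
def snap(cam,name):
    im=bot.snapshot(cam); cv2.imwrite(f"pics/{name}.png",im); return im
E
python3 - <<'E'
from h import *
for c in("scene","top"):
    snap(c,c+"0")
    o,d=ray(c,(256,192)); print(c,o.round(3),d.round(3))
Z=dict(rack=0,lamp_knob=.267,chest_drawer0_handle=.062,egg_red=.044,egg_blue=.044,egg_green=.044,candle=0,wax_jar=0,brush=0,water_cup=0,saucer=0,stamp_block=0)
for n,z in Z.items():
    for c in("scene","top"):
        for r in bot.spot_point(c,n)[:2]:
            print(n,c,round(r["conf"],2),np.round(r["pixel"],1),at(c,r["pixel"],z).round(3))
print(bot.observe())
E
```

```text
pics
scene [1.395 0.032 0.799] [-0.82   0.029 -0.572]
top [0.377 0.081 1.17 ] [ 0.13  -0.026 -0.991]
rack scene 0.95 [273.2 241.3] [ 0.539  0.117 -0.   ]
rack top 0.63 [235.4 185.2] [0.55  0.115 0.   ]
lamp_knob scene 0.87 [270.  173.5] [0.541 0.102 0.267]
lamp_knob top 0.68 [241.1 168. ] [0.553 0.095 0.267]
chest_drawer0_handle scene 0.52 [271.7 243.5] [0.615 0.105 0.062]
chest_drawer0_handle scene 0.49 [157.5 233.8] [ 0.553 -0.251  0.062]
chest_drawer0_handle top 0.71 [359.9 182.2] [ 0.564 -0.256  0.062]
candle scene 0.53 [244.1 215.3] [0.396 0.022 0.   ]
candle top 0.78 [264.9 235. ] [0.4   0.019 0.   ]
wax_jar scene 0.8 [227.5 287.5] [ 0.726 -0.03   0.   ]
wax_jar top 0.8 [287.8 135.4] [ 0.716 -0.045  0.   ]
brush scene 0.84 [377.  232.8] [0.514 0.476 0.   ]
brush top 0.96 [116.7 191.8] [0.517 0.477 0.   ]
water_cup scene 0.8 [296.9 203.9] [0.336 0.224 0.   ]
water_cup top 0.84 [201.7 249.4] [0.35 0.21 0.  ]
saucer scene 0.74 [332.2 203.8] [0.343 0.359 0.   ]
saucer top 0.67 [153.9 252.7] [0.336 0.353 0.   ]
stamp_block scene 0.59 [365.6 261.5] [0.645 0.397 0.   ]
stamp_block sce
[... 185 characters left out ...]
3e+01,
       1.74899231e-03, 9.00015125e+01]), 'dq': array([ 0.09324497, -0.06305116,  0.04383947, -0.04143375, -0.01378629,
        0.04857889]), 'joint_torque': array([-3.43198526e-04, -5.20104146e+01,  4.64855254e+01,  2.15777451e-03,
       -8.17524847e-05, -9.29971321e-06]), 'ee_pos': array([0.13647976, 0.5328013 , 0.19279637]), 'ee_rot': array([[-9.68712307e-01,  2.48186354e-01, -2.23167866e-05],
       [ 2.48186354e-01,  9.68712306e-01,  3.58919819e-05],
       [ 3.05264460e-05,  2.92302827e-05, -9.99999999e-01]]), 'force': array([-0.34699856,  0.770135  ,  0.04947127]), 'torque': array([ 0.06801058,  0.0038135 , -0.06810305]), 'gripper_force': 0.0, 'grip_width': 0.08557781735760317}
```

View pics/top0.png

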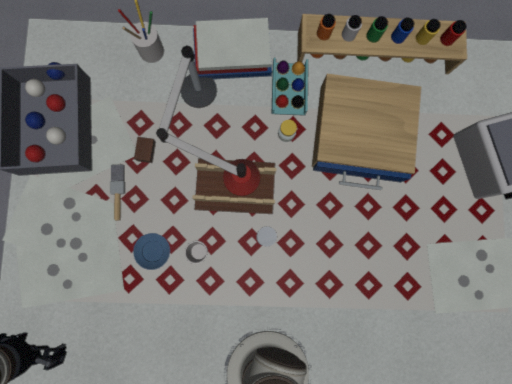

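View pics/scene0.png

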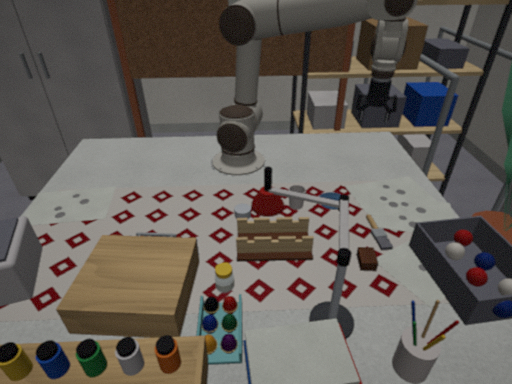

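The top picture shows the rack at (235,187), the lamp knob at (241,170), elbow (162,133), pole base (199,90), and the chest at (368,125) with its handle at (360,183), facing the robot. The scene picture agrees. The handle at scene (271,243) is a false hit.

```bash
python3 - <<'E'
from h import *
print("elbow",at("top",(162,133),.235),"pole",at("top",(199,92),0),at("top",(187,50),.25))
for n,z in (("lamp_knob",0),("chest_drawer0_handle",.1),("rack",.069)):
    for c in("top","scene"):
        r=bot.outline_of(c,n)
        if not r: continue
        m=r[0]["mask"].astype(np.uint8); ys,xs=np.nonzero(m)
        print(n,c,round(r[0]["conf"],2),r[0]["rect"])
        if c=="top" or 1:
            cnt=max(cv2.findContours(m,0,2)[0],key=cv2.contourArea)
            P=np.array([at(c,p[0],z)[:2] for p in cnt],np.float32)
            print(cv2.minAreaRect(P))
im=cv2.imread("pics/top0.png")
a=cv2.resize(im[140:220,185:285],None,fx=4,fy=4,interpolation=2); b=cv2.resize(im[70:195,305:430],None,fx=3.2,fy=3.2,interpolation=2)
b=b[:,:400]; o=np.zeros((max(len(a),len(b)),800,3),np.uint8); o[:len(a),:400]=a;o[:len(b),400:400+b.shape[1]]=b
cv2.imwrite("pics/crop1.png",o)
E
```

```text
elbow [0.64118642 0.29691852 0.235     ] pole [0.846385   0.24239053 0.        ] [0.85584251 0.24378739 0.25      ]
lamp_knob top 0.86 [167.8, 134.6, 259.9, 198.3]
((0.637013852596283, 0.17817464470863342), (0.3172914385795593, 0.11616434901952744), 53.72852325439453)
lamp_knob scene 0.64 [252.1, 164.9, 338.2, 217.5]
((0.28875717520713806, 0.16444477438926697), (0.393385648727417, 0.27360889315605164), 41.775245666503906)
chest_drawer0_handle top 0.96 [314.2, 158.1, 412.2, 192.2]
((0.572969913482666, -0.2491822987794876), (0.2854437530040741, 0.06047974154353142), 84.31642150878906)
chest_drawer0_handle scene 0.51 [150.8, 231.7, 177.3, 237.4]
((0.5998997092247009, -0.2194792777299881), (0.07373631000518799, 0.013367398642003536), 87.1240005493164)
rack top 0.85 [192.2, 161.5, 273.9, 215.1]
((0.5374950766563416, 0.11701584607362747), (0.23561424016952515, 0.1500011533498764), 88.86869812011719)
rack scene 0.62 [236.4, 214.0, 312.3, 261.8]
((0.5929491519927979, 0.11664856970310211), (0.24002182483673096, 0.20036786794662476), 88.5857925415039)
```

View pics/crop1.png

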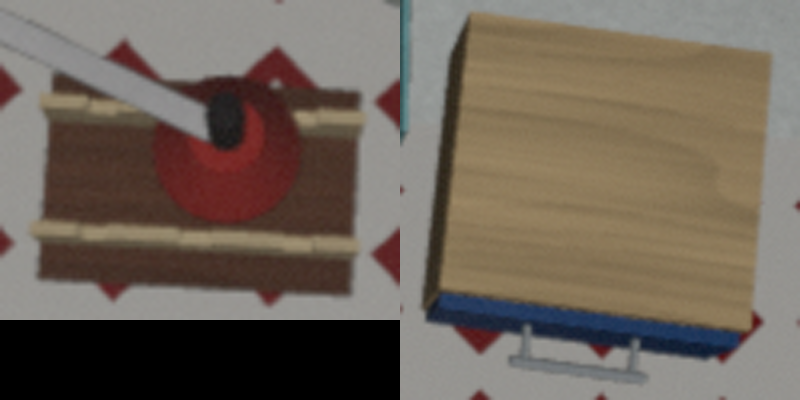

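The crop shows the rack turned about 3–4° and the chest about 6°. I'll swing the lamp to +y, first raising the tool and squaring it.

Request:
move_arm(targets="0 0 -0.5 0 0;0 0 -0.5 0 0;0 0 -0.5 0 0;0 0 -0.2 -0.04 0;0 0 0 -0.04 0;0 0 0 0 0")

```text
t: 2.35
ee_pos: [0.1365, 0.5329, 0.3628]
ee_rot: [[-1.0, 0.0, 0.0], [0.0, 1.0, 0.0], [-0.0, 0.0, -1.0]]
force: [-0.3, 0.7, -0.7]
grip_width: 0.0859
gripper_force: 0.0
```

```bash
cat >> h.py <<'E'
def shift(p):
    s=bot.observe(); R=np.array(s["ee_rot"]); d=R.T@(np.array(p)-s["ee_pos"])
    print("at",np.round(s["ee_pos"],4),"yawx",round(np.degrees(np.arctan2(R[1,0],R[0,0])),1),"shift10cm",(d*10).round(2),"j",np.round(s["joint_pos"],0),"w",round(s["grip_width"],4),"t",round(s["t"],1)); return d
E
python3 -c "
from h import *
shift([.547,.097,.36])"
```

```text
at [0.1365 0.5329 0.3628] yawx 180.0 shift10cm [-4.11 -4.36  0.03] j [ 76.  14.  40. 116.   0.  76.] w 0.0859 t 2.4
```

Request:
move_arm(targets="-0.34 -0.36 0 0 0;-0.34 -0.36 0 0 0;-0.34 -0.36 0 0 0;-0.34 -0.36 0 0 0;-0.34 -0.36 0 0 0;-0.34 -0.36 0 0 0;-0.34 -0.36 0 0 0;-0.34 -0.36 0 0 0;-0.34 -0.36 0 0 0;-0.34 -0.36 0 0 0;-0.34 -0.36 0 0 0;-0.34 -0.36 0 0 0;0 0 0 0 0;0 0 0 0 0")

```text
t: 4.1
ee_pos: [0.5445, 0.101, 0.3625]
ee_rot: [[-1.0, 0.002, -0.001], [0.002, 1.0, 0.0], [0.001, 0.0, -1.0]]
force: [0.2, 0.0, 0.4]
grip_width: 0.0852
gripper_force: 0.0
```

```bash
python3 -c "
from h import *
snap('scene','s1')
shift([.547,.097,.248])
for r in bot.spot_point('scene','lamp_knob'): print(r, at('scene',r['pixel'],.267))
im=cv2.imread('pics/s1.png')[60:240,180:380]; cv2.imwrite('pics/s1c.png',cv2.resize(im,None,fx=3,fy=3))
"
```

```text
at [0.5442 0.1015 0.3629] yawx 180.0 shift10cm [-0.03 -0.04  1.15] j [ 11.  15.  41. 117.   0.  11.] w 0.0851 t 4.2
{'pixel': [267.6, 174.8], 'conf': 0.59} [0.54742276 0.09499282 0.267     ]
```

View pics/s1c.png

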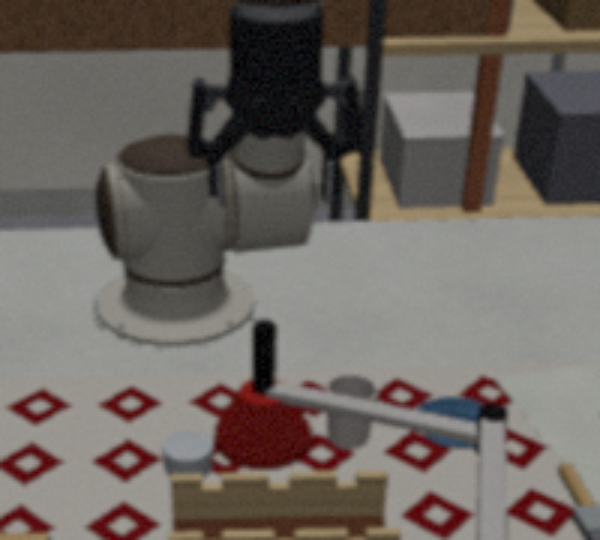

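The open fingers straddle the knob's line from above, with the knob at crop (265,355). I'll go down and grip it.

Request:
move_arm(targets="-0.03 -0.04 0.35 0 0;0 0 0.4 0 0;0 0 0.4 0 0;0 0 0 0 0;0 0 0 0 1;0 0 0 0 1;0 0 0 0 1;0 0 0 0 1;0 0 0 0 1;0 0 0 0 1", newtons=40)

```text
t: 5.45
ee_pos: [0.5481, 0.097, 0.249]
ee_rot: [[-1.0, -0.0, 0.002], [-0.0, 1.0, 0.0], [-0.002, 0.0, -1.0]]
force: [-0.1, 0.0, 5.7]
grip_width: 0.0211
gripper_force: 38.9
```

Request:
move_arm(targets="0 0.15 0 0 1;0 0.25 0 0 1;0 0.25 0 0 1;0 0.25 0 0 1;0 0.25 0 0 1;0 0.25 0 0 1;0 0.25 0 0 1;0 0.25 0 0 1;0 0.25 0 0 1;0 0.25 0 0 1;0 0.25 0 0 1;0 0.25 0 0 1;0 0.25 0 0 1;0 0 0 0 1;0 0 0 0 1")

```text
t: 7.32
ee_pos: [0.5476, 0.4118, 0.2474]
ee_rot: [[-1.0, -0.001, -0.0], [-0.001, 1.0, -0.0], [0.0, -0.0, -1.0]]
force: [-0.2, 0.7, 0.9]
grip_width: 0.0001
gripper_force: 0.0
```

```bash
python3 -c "
from h import *
snap('top','t2'); shift([.55,.4,.248])
for r in bot.spot_point('scene','lamp_knob'): print(r, at('scene',r['pixel'],.267))
"
```

```text
at [0.5477 0.4115 0.2478] yawx -180.0 shift10cm [-0.02 -0.12 -0.  ] j [ 37.  28.  45. 107.  -0.  37.] w -0.0001 t 7.4
{'pixel': [267.6, 174.8], 'conf': 0.59} [0.54742276 0.09499282 0.267     ]
```

```bash
python3 -c "
from h import *
snap('scene','s2')
for c in('scene','top'):
  for r in bot.spot_point(c,'lamp_knob'): print(c,r, at(c,r['pixel'],.267))
a=cv2.imread('pics/t2.png')[30:230,80:340]; b=cv2.imread('pics/s2.png')[60:280,160:420]
cv2.imwrite('pics/c2.png',cv2.resize(np.vstack([a,b]),None,fx=1.4,fy=1.4))
"
```

```text
scene {'pixel': [382.5, 175.2], 'conf': 0.83} [0.56662647 0.42178743 0.267     ]
top {'pixel': [105.3, 155.0], 'conf': 0.95} [0.57266751 0.42061106 0.267     ]
```

View pics/c2.png

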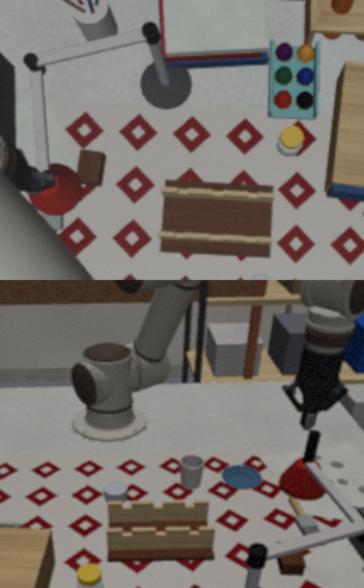

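Despite slipping out at the end, the lamp now stands aside at about (0.57,0.42), with its links clear of the rack. I'll lift away and measure the rack and chest.

Request:
move_arm(targets="0 0 -0.3 0 0;0 0 -0.4 0 0;0 0 -0.4 0 0;0 -0.5 0 0.05 0.6;0 -0.5 0 0.05 0.6;0 -0.5 0 0 0.6;0 0 0 0 0.6;0 0 0 0 0.6;0 0 0 0 0.6")

```text
t: 8.7
ee_pos: [0.517, 0.2613, 0.3404]
ee_rot: [[-0.953, 0.302, 0.011], [0.302, 0.953, 0.009], [-0.008, 0.012, -1.0]]
force: [-0.3, 0.7, -0.2]
grip_width: 0.034
gripper_force: 0.0
```

```bash
cat > fit.py <<'E'
from h import *
from scipy.optimize import minimize
def sil(pose,boxes,cam,shape=(384,512),s=4):
    x,y,t=pose; c,n=np.cos(t),np.sin(t); m=np.zeros(shape,np.uint8)
    for (x0,x1,y0,y1,z0,z1) in boxes:
        q=np.array([proj(cam,(x+c*a-n*b,y+n*a+c*b,z)) for a in(x0,x1) for b in(y0,y1) for z in(z0,z1)])
        cv2.fillConvexPoly(m,cv2.convexHull(np.round(q*16).astype(np.int32)),1,cv2.LINE_8,4)
    return m>0
RACK=[(-.08,.08,-.12,.12,0,.012)]+[(s*.047-.005,s*.047+.005,-.12,.12,.012,.066) for s in(-1,1)]
def fit(boxes,target,p0,cams=("top","scene")):
    ms=[(c,bot.outline_of(c,target)) for c in cams]; ms=[(c,r[0]["mask"]) for c,r in ms if r and r[0]["conf"]>.4]
    def cost(p):
        L=0
        for c,m in ms:
            s=sil(p,boxes,c); L-=(s&m).sum()/(s|m).sum()
        return L
    f=lambda u:cost((p0[0]+u[0]*.01,p0[1]+u[1]*.01,p0[2]+u[2]*.05))
    r=minimize(f,[0,0,0],method="Nelder-Mead",options=dict(initial_simplex=[[-.7,-.5,-.5],[1,0,0],[0,1,0],[0,0,1]],xatol=.02,fatol=1e-4))
    p=(p0[0]+r.x[0]*.01,p0[1]+r.x[1]*.01,p0[2]+r.x[2]*.05); print(target,[c for c,_ in ms],np.round(p,4),"deg",round(np.degrees(p[2]),2),round(r.fun,3)); return p
E
python3 - <<'E'
from fit import *
snap("top","t3"); snap("scene","s3")
for cs in (("top",),("scene",),("top","scene")): fit(RACK,"rack",(.543,.116,-.05),cs)
L=[at("top",(305+(a-400)/3.2,70+b/3.2),.1)[:2] for a,b in((472,13),(770,53),(750,328),(440,293))]
H=[at("top",(305+(a-400)/3.2,70+b/3.2),.062)[:2] for a,b in((512,360),(645,378))]
print(np.round(L,3),np.mean(L,0),np.round(H,3),np.mean(H,0))
for a,b in((L[0],L[1]),(L[3],L[2]),H): d=a-b; print(np.degrees(np.arctan2(d[1],d[0]))-90, np.hypot(*d))
for r in bot.spot_point("top","chest_drawer0_handle"): print(r,at("top",r["pixel"],.062))
shift([.56,-.255,.25])
E
```

```text
rack ['top'] [ 0.5478  0.1156 -0.0074] deg -0.43 -0.954
rack ['scene'] [ 0.5474  0.1174 -0.0201] deg -1.15 -0.956Traceback (most recent call last):
  File "<stdin>", line 3, in <module>
  File "fit.py", line 18, in fit
    r=minimize(f,[0,0,0],method="Nelder-Mead",options=dict(initial_simplex=[[-.7,-.5,-.5],[1,0,0],[0,1,0],[0,0,1]],xatol=.02,fatol=1e-4))
    res = _minimize_neldermead(fun, x0, args, callback, bounds=bounds,
                               **options)
    fxr = func(xr)
    fx = function(np.copy(x), *(wrapper_args + args))
  File "fit.py", line 17, in <lambda>
    f=lambda u:cost((p0[0]+u[0]*.01,p0[1]+u[1]*.01,p0[2]+u[2]*.05))
               ~~~~^^^^^^^^^^^^^^^^^^^^^^^^^^^^^^^^^^^^^^^^^^^^^^^^
  File "fit.py", line 15, in cost
    s=sil(p,boxes,c); L-=(s&m).sum()/(s|m).sum()
  File "fit.py", line 6, in sil
    q=np.array([proj(cam,(x+c*a-n*b,y+n*a+c*b,z)) for a in(x0,x1) for b in(y0,y1) for z in(z0,z1)])
                ~~~~^^^^^^^^^^^^^^^^^^^^^^^^^^^^^
  File "h.py", line 10, in proj
    c=bot.calibration(cam); q=(np.array(c["world_to_cam"])@[*p,1])[:3]*[1,-1,-1]
ValueError: time passes only in moves, steps and waits
```

```bash
sed -i 's/bot\.calibration(/CAL(/' h.py; sed -i '2a import functools\nCAL=functools.lru_cache(None)(lambda c: bot.calibration(c))' h.py
python3 - <<'E'
from fit import *
fit(RACK,"rack",(.547,.116,-.02))
L=[at("top",(305+(a-400)/3.2,70+b/3.2),.1)[:2] for a,b in((472,13),(770,53),(750,328),(440,293))]
H=[at("top",(305+(a-400)/3.2,70+b/3.2),.062)[:2] for a,b in((512,360),(645,378))]
print(np.round(L,3),np.mean(L,0),np.round(H,3),np.mean(H,0))
for a,b in((L[0],L[1]),(L[3],L[2]),H): d=a-b; print(np.degrees(np.arctan2(d[1],d[0]))-90, np.hypot(*d))
for r in bot.spot_point("top","chest_drawer0_handle"): print(r,at("top",r["pixel"],.062))
shift([.56,-.255,.25])
E
```

```text
rack ['top', 'scene'] [ 0.5478  0.1159 -0.0193] deg -1.1 -1.903
[[ 0.879 -0.148]
 [ 0.853 -0.428]
 [ 0.592 -0.404]
 [ 0.613 -0.121]] [ 0.73404269 -0.2751446 ] [[ 0.561 -0.196]
 [ 0.548 -0.321]] [ 0.55445768 -0.25870433]
-5.317431188952824 0.28095931291137854
-4.338275993188191 0.28329829459461137
-5.675080900268242 0.12527021844972278
{'pixel': [358.6, 180.1], 'conf': 0.97} [ 0.5699192  -0.25212053  0.062     ]
at [0.5167 0.2606 0.3405] yawx 162.4 shift10cm [-1.97 -4.79  0.87] j [ 27.  16.  40. 113.   0.  44.] w 0.0341 t 9.2
```

```bash
python3 - <<'E'
import cv2,numpy as np
a=cv2.resize(cv2.imread("pics/t3.png")[160:200,330:400],None,fx=8,fy=8,interpolation=2)
b=cv2.resize(cv2.imread("pics/s3.png")[220:250,125:195],None,fx=8,fy=8,interpolation=2)
cv2.imwrite("pics/c3.png",np.vstack([a,b]))
E
```

```text
(no output)
```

View pics/c3.png

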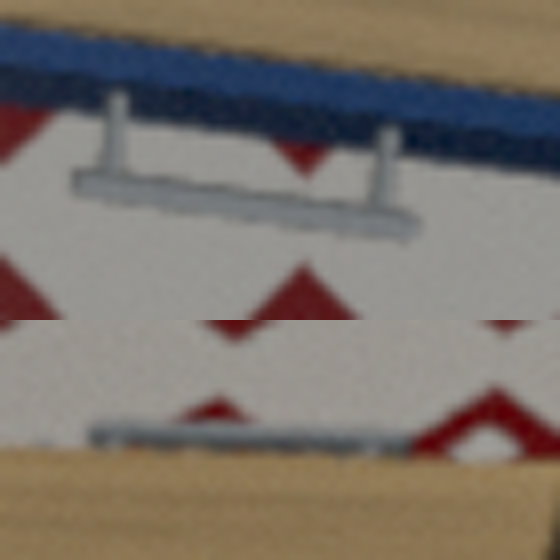

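The top crop shows the bar from (72,182) to (418,225), and in the scene crop it lies just above the lid edge. Working out its middle and the moves needed:

```bash
python3 - <<'E'
from h import *
a,b=[at("top",p,.064) for p in((338.6,182.3),(381.8,187.7))]; print(a,b,(a+b)/2,np.degrees(np.arctan2(*(b-a)[:2])))
o,d=ray("scene",(156.1,234.3)); o2,d2=ray("top",(360.2,185))
A=np.array([d,-d2]).T; u=np.linalg.lstsq(A,o2-o,rcond=None)[0]; print(o+d*u[0],o2+d2*u[1])
shift([.558,-.2585,.25])
E
```

```text
[ 0.56076818 -0.19169212  0.064     ] [ 0.54925729 -0.32103098  0.064     ] [ 0.55501273 -0.25636155  0.064     ] -174.91419135947402
[ 0.55512312 -0.25529902  0.06237376] [ 0.55521114 -0.25665741  0.06280227]
at [0.5167 0.2606 0.3405] yawx 162.4 shift10cm [-1.96 -4.83  0.87] j [ 27.  16.  40. 113.   0.  44.] w 0.0341 t 9.2
```

Request:
move_arm(targets="-0.16 -0.4 0 0 0.68;-0.16 -0.4 0 0 0.68;-0.16 -0.4 0 0 0.68;-0.16 -0.4 0 0 0.68;-0.16 -0.4 0 0 0.68;-0.16 -0.4 0 0 0.68;-0.16 -0.4 0 0 0.68;-0.16 -0.4 0 0 0.68;-0.16 -0.4 0 0 0.68;-0.16 -0.4 0 0 0.68;-0.16 -0.4 0 0 0.68;-0.16 -0.4 0 0 0.68;0 0 0.2 0.055 0.68;0 0 0.2 0.055 0.68;0 0 0.2 0.055 0.68;0 0 0.2 0.055 0.68;0 0 0 0.055 0.68;0 0 0 0.055 0.68;0 0 0 0.05 0.68;0 0 0 0.05 0.68")

```text
t: 11.65
ee_pos: [0.5551, -0.2545, 0.2567]
ee_rot: [[0.093, 0.996, 0.011], [0.996, -0.093, 0.008], [0.009, 0.01, -1.0]]
force: [-0.2, 1.0, -0.5]
grip_width: 0.0272
gripper_force: 0.0
```

Request:
move_arm(targets="0 0 0 0 0.68")

```text
t: 11.78
ee_pos: [0.5552, -0.2545, 0.2567]
ee_rot: [[0.087, 0.996, 0.011], [0.996, -0.087, 0.008], [0.009, 0.01, -1.0]]
force: [-0.3, 0.7, -0.6]
grip_width: 0.0276
gripper_force: 0.0
```

```bash
python3 -c "
from h import *
shift([.5555,-.257,.043])"
```

```text
at [ 0.5552 -0.2545  0.2567] yawx 85.0 shift10cm [-0.04 -0.02  2.14] j [-25.  16.  29. 104.   1.  70.] w 0.0276 t 11.8
```

Request:
move_arm(targets="-0.04 -0.02 0.4 0 0.68;0 0 0.4 0 0.68;0 0 0.4 0 0.68;0 0 0.3 0 0.68;0 0 0.2 0 0.68;0 0 0.2 0 0.68;0 0 0.2 0 0.68;0 0 0 0 0.68;0 0 0 0 0.68")

```text
t: 12.9
ee_pos: [0.5555, -0.2567, 0.0476]
ee_rot: [[0.086, 0.996, 0.012], [0.996, -0.086, 0.008], [0.009, 0.011, -1.0]]
force: [-0.5, -0.4, 0.1]
grip_width: 0.027
gripper_force: 0.0
```

Request:
move_arm(targets="0 0 0.03 0 1;0 0 0 0 1;0 0 0 0 1;0 0 0 0 1;0 -0.1 0 0 1;0 -0.2 0 0 1;0 -0.2 0 0 1;0 -0.2 0 0 1;0 -0.2 0 0 1;0 -0.2 0 0 1;0 -0.2 0 0 1;0 -0.2 0 0 1;0 -0.2 0 0 1;0 -0.13 0 0 1;0 0 0 0 1;0 0 0 0 1", newtons=60)

```text
t: 14.9
ee_pos: [0.3733, -0.2405, 0.0419]
ee_rot: [[0.088, 0.996, 0.012], [0.996, -0.088, 0.008], [0.009, 0.011, -1.0]]
force: [0.4, 0.5, 0.0]
grip_width: -0.0001
gripper_force: 0.0
```

```bash
python3 - <<'E'
from h import *
snap("top","t4"); snap("scene","s4")
for n in("egg_red","egg_blue","egg_green","chest_drawer0_handle"):
  for c in("top","scene"):
    for r in bot.spot_point(c,n)[:1]: print(n,c,r,at(c,r["pixel"],.062 if "h" in n else .044))
a=cv2.imread("pics/t4.png")[60:300,280:460]; b=cv2.imread("pics/s4.png")[140:380,20:260]
cv2.imwrite("pics/c4.png",cv2.resize(np.hstack([a,b]),None,fx=1.9,fy=1.9))
E
```

```text
egg_blue scene {'pixel': [295.6, 203.2], 'conf': 0.57} [0.39014578 0.20952244 0.044     ]
chest_drawer0_handle top {'pixel': [361.1, 181.4], 'conf': 0.65} [ 0.56627541 -0.25962413  0.062     ]
chest_drawer0_handle scene {'pixel': [158.1, 232.8], 'conf': 0.72} [ 0.54784563 -0.25045975  0.062     ]
```

View pics/c4.png

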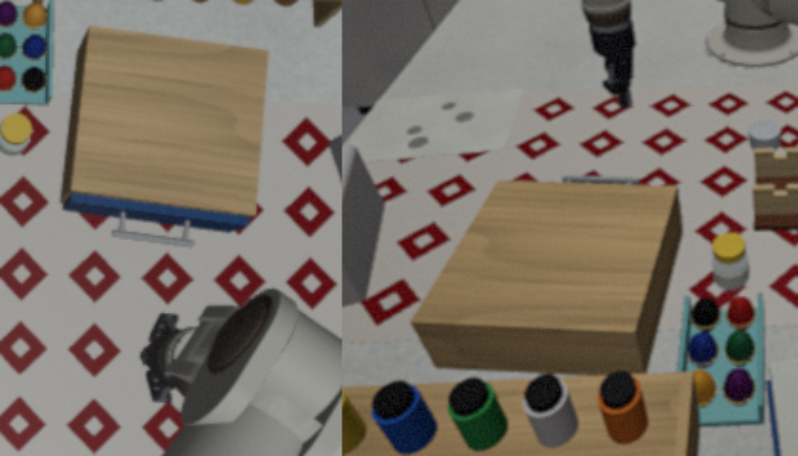

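The drawer is still shut, with its handle at its old place. The grip slid off the bar, so I'll retry with a check after closing.

Request:
move_arm(targets="0 0 -0.4 0 0.6;0 0 -0.4 0 0.68;0 0.35 0 0 0.68;0 0.5 0 0 0.68;0 0.5 0 0 0.68;0 0.48 0 0 0.68;0 0 0 0 0.68;0 0 0 0 0.68")

```text
t: 16.4
ee_pos: [0.5539, -0.257, 0.1233]
ee_rot: [[0.087, 0.996, 0.01], [0.996, -0.087, 0.009], [0.01, 0.009, -1.0]]
force: [-0.1, -0.5, 0.3]
grip_width: 0.0271
gripper_force: 0.0
```

```bash
python3 -c "
from h import *
shift([.5555,-.257,.043])"
```

```text
at [ 0.5539 -0.257   0.1233] yawx 85.0 shift10cm [-0.01  0.01  0.8 ] j [-25.  12.  10.  88.   1.  70.] w 0.0271 t 16.4
```

Request:
move_arm(targets="0 0.02 0.3 0 0.68;0 0 0.3 0 0.68;0 0 0.2 0 0.68;0 0 0 0 0.68;0 0 0 0 1;0 0 0 0 1;0 0 0 0 1;0 0 0 0 1;0 0 0 0 1", newtons=80)

```text
t: 17.52
ee_pos: [0.5572, -0.2566, 0.0437]
ee_rot: [[0.088, 0.996, 0.011], [0.996, -0.088, 0.008], [0.009, 0.01, -1.0]]
force: [0.2, -0.5, 0.2]
grip_width: 0.0
gripper_force: 0.0
```

```bash
python3 - <<'E'
from h import *
s=bot.observe(); p=s["ee_pos"]
a=snap("top","t5"); b=snap("scene","s5")
for c,im in(("top",a),("scene",b)):
    q=proj(c,p); print(q); cv2.circle(im,tuple(int(round(v)) for v in q),1,(0,255,0),-1)
    q=proj(c,[.5555,-.257,.062]); print(q); cv2.circle(im,tuple(int(round(v)) for v in q),1,(0,255,255),-1)
o=np.vstack([a[150:220,320:420],b[200:270,100:200]]); cv2.imwrite("pics/c5.png",cv2.resize(o,None,fx=4.2,fy=4.2,interpolation=2))
E
```

```text
[358.29027922 185.2759068 ]
[360.23252748 184.94792613]
[156.5713325  239.14808109]
[155.55330105 234.48708931]
```

View pics/c5.png

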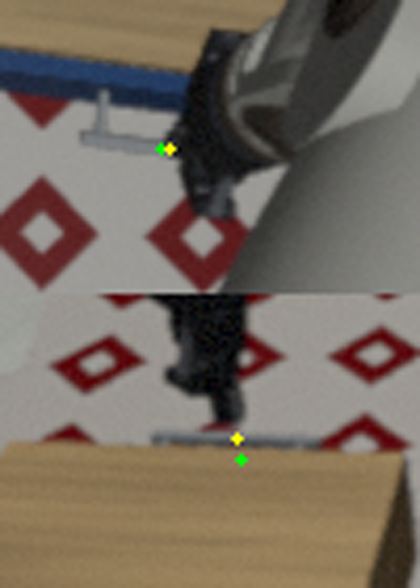

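```bash
python3 - <<'E'
import cv2,numpy as np
b=cv2.imread("pics/s5.png")[195:245,125:190]; a=cv2.imread("pics/t5.png")[155:205,335:395]
a=cv2.copyMakeBorder(a,0,0,0,5,0)
o=cv2.convertScaleAbs(np.hstack([b,a]),alpha=1.6,beta=20)
cv2.imwrite("pics/c6.png",cv2.resize(o,None,fx=6,fy=6,interpolation=2))
E
```

```text
(no output)
```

View pics/c6.png

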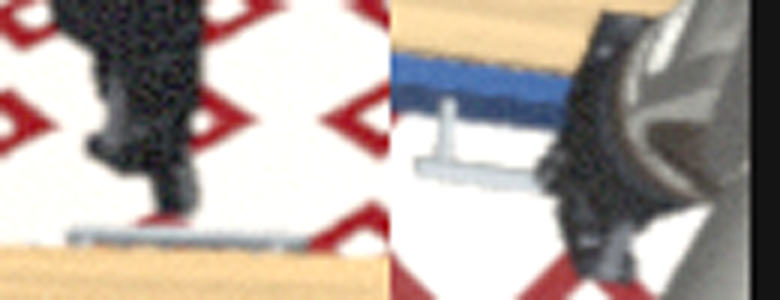

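```bash
python3 - <<'E'
from h import *
for p,obs in (([.5572,-.2566,.0437],(154.6,230.3)),([.3733,-.2405,.0419],(170,194.7))):
    print(proj("scene",p),obs,[proj("scene",np.add(p,(0,0,.02))).round(1), proj("scene",np.add(p,(-.03,0,0))).round(1)],at("scene",obs,p[2]))
s=bot.observe(); print(s["joint_pos"],s["ee_pos"],s["force"])
im=cv2.imread("pics/s2.png"); print(proj("scene",[.5476,.4115,.2478]))
c=cv2.imread("pics/s2.png")[120:190,340:420]; q=(proj("scene",[.5476,.4115,.2478])-[340,120]); 
c=cv2.resize(c,None,fx=5,fy=5,interpolation=2); c=cv2.convertScaleAbs(c,alpha=1.5,beta=20)
d=cv2.imread("pics/s4.png")[170:240,130:210]; d=cv2.convertScaleAbs(cv2.resize(d,None,fx=5,fy=5,interpolation=2),alpha=1.5,beta=20)
for i,(m,q) in enumerate(((c,q),(d,proj("scene",[.3733,-.2405,.0419])-[130,170]))): cv2.circle(m,tuple(int(v*5+2) for v in q),3,(0,255,0),1)
cv2.imwrite("pics/c7.png",np.hstack([c,d]))
E
```

```text
[156.58980692 239.15471669] (154.6, 230.3) [array([155.5, 234.4]), array([158.3, 232.9])] [ 0.5138387 -0.2712341  0.0437   ]
[170.86320469 204.68668871] (170, 194.7) [array([170. , 200.2]), array([172.1, 199.8])] [ 0.31022987 -0.25354495  0.0419    ]
[-25.10217755  12.87634699   2.48120467  79.2378543    0.70591054
  69.9268193 ] [ 0.55716872 -0.25662147  0.04366742] [-0.81416246  1.01508625  0.05081474]
[375.51988341 177.4029922 ]
```

View pics/c7.png

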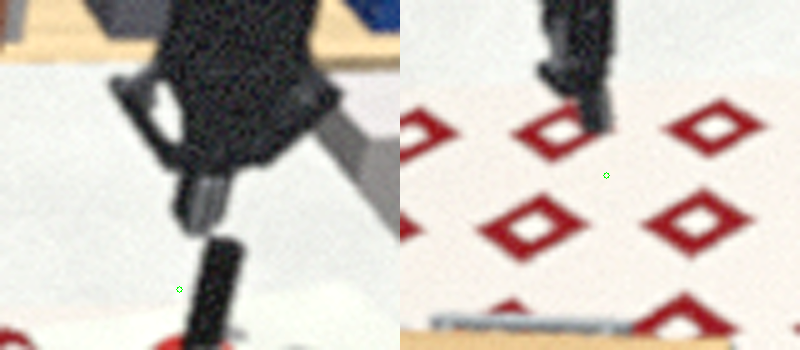

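The green circles mark where the reported TCP falls, and the real shut tips show about 9–11 px above them. The tips therefore stand about 38 mm higher than reported, which explains both slips. I'll lower over free table in front of the handle to measure the offset by touch.

```bash
python3 -c "
from h import *
print(bot.tcp_to_grasp); shift([.45,-.25,.04])"
```

```text
0.0187
at [ 0.5572 -0.2566  0.0437] yawx 85.0 shift10cm [-0.03 -1.07  0.03] j [-25.  13.   2.  79.   1.  70.] w -0.0001 t 17.6
```

Request:
move_arm(targets="0 0 -0.3 0 1;0 -0.5 0 0 1;0 -0.5 0 0 1;0 0 0.3 0 1;0 0 0.3 0 1;0 0 0 0 1")

```text
t: 18.38
ee_pos: [0.4564, -0.2469, 0.0109]
ee_rot: [[0.088, 0.996, 0.008], [0.996, -0.088, 0.01], [0.011, 0.007, -1.0]]
force: [0.4, 0.3, 0.2]
grip_width: 0.0003
gripper_force: 0.0
```

Request:
move_arm(targets="0 0 0.1 0 1;0 0 0.1 0 1;0 0 0 0 1;0 0 0 0 1")

```text
t: 18.88
ee_pos: [0.4583, -0.2475, -0.007]
ee_rot: [[0.088, 0.996, 0.011], [0.996, -0.088, 0.008], [0.009, 0.011, -1.0]]
force: [-0.3, -0.3, -0.2]
grip_width: 0.0001
gripper_force: 0.0
```

Request:
move_arm(targets="0 0 0.07 0 1;0 0 0.07 0 1;0 0 0 0 1;0 0 0 0 1")

```text
t: 19.38
ee_pos: [0.4583, -0.2473, -0.0213]
ee_rot: [[0.088, 0.996, 0.011], [0.996, -0.088, 0.008], [0.009, 0.01, -1.0]]
force: [-0.7, 0.2, -0.8]
grip_width: -0.0
gripper_force: 0.0
```

Request:
move_arm(targets="0 0 0.04 0 1;0 0 0 0 1;0 0 0 0 1")

```text
t: 19.75
ee_pos: [0.4583, -0.2473, -0.0253]
ee_rot: [[0.088, 0.996, 0.011], [0.996, -0.088, 0.008], [0.009, 0.01, -1.0]]
force: [1.0, -0.3, 0.4]
grip_width: -0.0002
gripper_force: 0.0
```

Confirmed: the reported z is below the table with no contact. On in small steps.

Request:
move_arm(targets="0 0 0.04 0 1;0 0 0 0 1;0 0 0 0 1")

```text
t: 20.12
ee_pos: [0.4583, -0.2473, -0.0294]
ee_rot: [[0.088, 0.996, 0.011], [0.996, -0.088, 0.008], [0.009, 0.01, -1.0]]
force: [-0.4, 0.0, -0.0]
grip_width: 0.0001
gripper_force: 0.0
```

Request:
move_arm(targets="0 0 0.03 0 1;0 0 0 0 1;0 0 0 0 1")

```text
t: 20.5
ee_pos: [0.4584, -0.2472, -0.0323]
ee_rot: [[0.088, 0.996, 0.011], [0.996, -0.088, 0.008], [0.009, 0.01, -1.0]]
force: [-0.6, -0.2, -0.3]
grip_width: -0.0004
gripper_force: 0.0
```

Request:
move_arm(targets="0 0 0.02 0 1;0 0 0 0 1;0 0 0 0 1")

```text
t: 20.88
ee_pos: [0.4584, -0.2472, -0.0343]
ee_rot: [[0.088, 0.996, 0.011], [0.996, -0.088, 0.008], [0.009, 0.01, -1.0]]
force: [-0.3, -0.1, 0.2]
grip_width: -0.0002
gripper_force: 0.0
```

Request:
move_arm(targets="0 0 0.02 0 1;0 0 0 0 1;0 0 0 0 1")

```text
t: 21.25
ee_pos: [0.4585, -0.2472, -0.0363]
ee_rot: [[0.088, 0.996, 0.011], [0.996, -0.088, 0.008], [0.009, 0.01, -1.0]]
force: [-0.2, -0.9, -0.4]
grip_width: -0.0001
gripper_force: 0.0
```

Request:
move_arm(targets="0 0 0.02 0 1;0 0 0 0 1;0 0 0 0 1")

```text
t: 21.62
ee_pos: [0.4585, -0.2472, -0.0383]
ee_rot: [[0.088, 0.996, 0.011], [0.996, -0.088, 0.008], [0.009, 0.01, -1.0]]
force: [0.3, 0.5, 0.2]
grip_width: 0.0003
gripper_force: 0.2
```

Request:
move_arm(targets="0 0 0.02 0 1;0 0 0 0 1;0 0 0 0 1")

```text
t: 22.0
ee_pos: [0.4587, -0.2473, -0.0385]
ee_rot: [[0.088, 0.996, 0.012], [0.996, -0.088, 0.008], [0.009, 0.011, -1.0]]
force: [-6.7, 3.1, 17.2]
grip_width: -0.0001
gripper_force: 8.8
```

The table is touched at reported z = −0.0383, so real tip height is reported z + 38 mm. Back to the handle.

Request:
move_arm(targets="0 0 -0.4 0 0.68;0 0 -0.5 0 0.68;0 0.5 0 0 0.68;0 0.47 0 0 0.68;0 0 0 0 0.68;0 0 0 0 0.68")

```text
t: 22.75
ee_pos: [0.5536, -0.2562, 0.0501]
ee_rot: [[0.087, 0.996, 0.01], [0.996, -0.087, 0.009], [0.01, 0.009, -1.0]]
force: [-0.1, -0.1, 0.6]
grip_width: 0.027
gripper_force: 0.0
```

```bash
python3 -c "
from h import *
shift([.5555,-.257,.005])"
```

```text
at [ 0.5536 -0.2562  0.0501] yawx 85.0 shift10cm [-0.01  0.02  0.45] j [-25.  12.   3.  80.   1.  70.] w 0.027 t 22.8
```

Request:
move_arm(targets="0 0.02 0.1 0 0.68;0 0 0.1 0 0.68;0 0 0.07 0 0.68;0 0 0 0 0.68")

```text
t: 23.25
ee_pos: [0.5558, -0.2562, 0.0229]
ee_rot: [[0.088, 0.996, 0.01], [0.996, -0.088, 0.009], [0.01, 0.009, -1.0]]
force: [-0.4, 0.5, 0.6]
grip_width: 0.0275
gripper_force: 0.0
```

Request:
move_arm(targets="0 0 0.1 0 0.68;0 0 0.08 0 0.68;0 0 0 0 0.68;0 0 0 0 1;0 0 0 0 1;0 0 0 0 1;0 0 0 0 1")

```text
t: 24.12
ee_pos: [0.5564, -0.2563, 0.0058]
ee_rot: [[0.088, 0.996, 0.011], [0.996, -0.088, 0.008], [0.009, 0.01, -1.0]]
force: [-2.5, 0.3, 5.5]
grip_width: 0.0081
gripper_force: 78.1
```

Request:
move_arm(targets="0 -0.1 0 0 1;0 -0.2 0 0 1;0 -0.2 0 0 1;0 -0.2 0 0 1;0 -0.2 0 0 1;0 -0.2 0 0 1;0 -0.2 0 0 1;0 -0.2 0 0 1;0 -0.2 0 0 1;0 -0.13 0 0 1;0 0 0 0 1;0 0 0 0 1")

```text
t: 25.62
ee_pos: [0.3753, -0.238, 0.0057]
ee_rot: [[0.086, 0.996, 0.015], [0.996, -0.086, 0.012], [0.014, 0.014, -1.0]]
force: [0.3, 18.6, 22.9]
grip_width: 0.0084
gripper_force: 81.1
```

Request:
move_arm(targets="0 0 0 0 0.68;0 0 0 0 0.68;0 0 0 0 0.68;0 0 -0.3 0 0.68;0 0 -0.4 0 0.27;0 0 -0.4 0 0.27;0 0 -0.4 -0.055 0.27;0.4 0 0 -0.055 0.27;0.4 0 0 -0.055 0.27;0.4 0 0 -0.055 0.27;0.4 0 0 -0.055 0.27;0.4 0 0 -0.055 0.27;0 0 0 -0.055 0.27;0 0 0 -0.055 0.27;0 0 0 -0.06 0.27;0 0 0 0 0.27")

```text
t: 27.62
ee_pos: [0.2916, -0.0652, 0.1542]
ee_rot: [[-0.996, 0.09, 0.011], [0.09, 0.996, 0.008], [-0.01, 0.009, -1.0]]
force: [-0.8, 0.5, 0.3]
grip_width: 0.0624
gripper_force: 0.0
```

```bash
python3 - <<'E'
from h import *
a=snap("top","t6"); b=snap("scene","s6")
for n in("egg_red","egg_blue","egg_green","chest_drawer0_handle"):
  for c in("top","scene"):
    for r in bot.spot_point(c,n)[:1]: print(n,c,round(r["conf"],2),np.round(r["pixel"],1),at(c,r["pixel"],.062 if "h" in n else .044).round(4))
o=np.hstack([a[100:300,300:460],b[150:300,90:250].repeat(1,0) if 0 else cv2.copyMakeBorder(b[140:300,90:250],0,40,0,0,0)])
cv2.imwrite("pics/c8.png",cv2.resize(o,None,fx=2.5,fy=2.5,interpolation=2)); shift([.45,-.25,.15])
E
```

```text
egg_blue top 0.95 [333.6 193.6] [ 0.5292 -0.1817  0.044 ]
egg_blue scene 0.62 [185.6 233.6] [ 0.5356 -0.1676  0.044 ]
egg_green top 0.92 [355.4 195.5] [ 0.5257 -0.2478  0.044 ]
egg_green scene 0.73 [161.7 226.8] [ 0.4976 -0.251   0.044 ]
chest_drawer0_handle top 0.86 [355.  240.4] [ 0.3912 -0.2413  0.062 ]
chest_drawer0_handle scene 0.96 [172.8 200.5] [ 0.3757 -0.2303  0.062 ]
at [ 0.2916 -0.0651  0.1544] yawx 174.9 shift10cm [-1.74 -1.7   0.05] j [-13. -31. -24.  97.   1.  -8.] w 0.0626 t 28.1
```

View pics/c8.png

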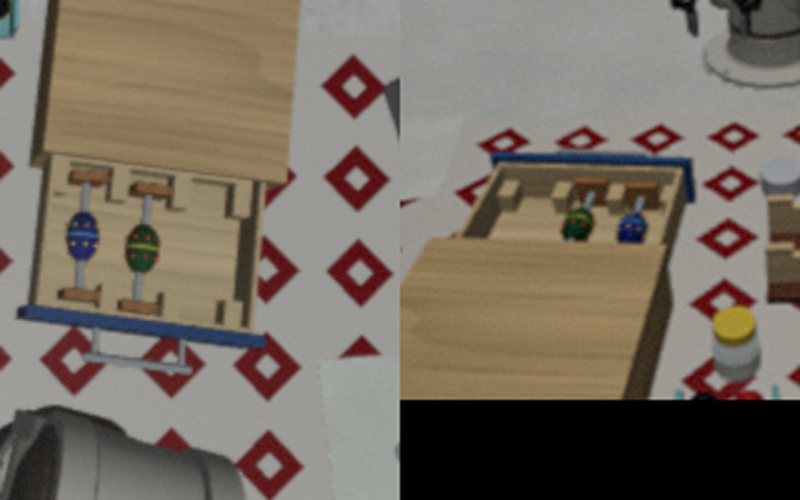

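Two eggs are present: blue at top px (333,194.5) and green at (356.5,199), both lying in their places; the right-hand place is empty.

```bash
python3 - <<'E'
from h import *
for n,px in(("blue",(332.9,194.5)),("green",(356.5,199.3))):
    print(n,at("top",px,.044))
th=np.radians(-5.1);R=np.array([[np.cos(th),-np.sin(th)],[np.sin(th),np.cos(th)]])
H=np.array([.374,-.2405])
for n,e in(("egg_blue",.075),("egg_green",0)):
    r=bot.outline_of("top",n)
    for q in r[:1]:
        m=q["mask"].astype(np.uint8); ys,xs=np.nonzero(m); p=at("top",(xs.mean(),ys.mean()),.044); print(n,q["conf"],q["rect"],p, "chest frame",R.T@(p[:2]-H))
        (c,s,a)=cv2.minAreaRect(np.argwhere(m)[:,::-1].astype(np.float32)); print(at("top",c,.044),s,a)
E
```

```text
blue [ 0.52635717 -0.17957181  0.044     ]
green [ 0.51434382 -0.25109395  0.044     ]
egg_blue 0.88 [326.1, 168.5, 341.5, 222.9] [ 0.51966768 -0.1793988   0.044     ] chest frame [0.13965944 0.07380833]
[ 0.5264105  -0.17833117  0.044     ] (16.060195922851562, 51.24372482299805) 1.2188752889633179
egg_green 0.95 [349.1, 172.6, 368.6, 225.6] [ 0.51225737 -0.25220312  0.044     ] chest frame [0.13875036 0.0006335 ]
[ 0.51523842 -0.25399165  0.044     ] (15.197322845458984, 52.15256881713867) 4.763641834259033
```

```bash
python3 -c "
from h import *
shift([.5135,-.2515,.06])"
```

```text
at [ 0.2917 -0.0651  0.1544] yawx 174.9 shift10cm [-2.37 -1.67  0.95] j [-13. -31. -24.  97.   1.  -8.] w 0.062 t 28.2
```

Request:
move_arm(targets="-0.4 -0.28 0 0 0.41;-0.4 -0.28 0 0 0.41;-0.4 -0.28 0 0 0.41;-0.4 -0.28 0 0 0.41;-0.4 -0.28 0 0 0.41;-0.37 -0.27 0 0 0.41;0 0 0.4 0 0.41;0 0 0.4 0 0.41;0 0 0 0 0.41;0 0 0 0 0.41")

```text
t: 29.48
ee_pos: [0.5142, -0.252, 0.077]
ee_rot: [[-0.996, 0.089, 0.012], [0.089, 0.996, 0.008], [-0.012, 0.009, -1.0]]
force: [-0.5, -0.3, 0.6]
grip_width: 0.0507
gripper_force: 0.0
```

```bash
python3 -c "
from h import *
shift([.5135,-.2515,-.012]); snap('scene','s7')
for r in bot.spot_point('scene','egg_green'): print(r,at('scene',r['pixel'],.044))
"
```

```text
at [ 0.5142 -0.252   0.077 ] yawx 174.9 shift10cm [ 0.02 -0.    0.89] j [-27.   7.  -1.  82.   1. -21.] w 0.0507 t 29.5
{'pixel': [164.0, 230.4], 'conf': 0.54} [ 0.51623874 -0.24021741  0.044     ]
```

Request:
move_arm(targets="0 0 0.25 0 0.41;0 0 0.25 0 0.41;0 0 0.2 0 0.41;0 0 0 0 0.41")

```text
t: 30.08
ee_pos: [0.5144, -0.251, 0.0054]
ee_rot: [[-0.996, 0.089, 0.011], [0.089, 0.996, 0.009], [-0.01, 0.01, -1.0]]
force: [0.8, 0.5, 0.2]
grip_width: 0.0508
gripper_force: 0.0
```

Request:
move_arm(targets="0 0 0.1 0 0.41;0 0 0.08 0 0.41;0 0 0 0 0.41;0 0 0 0 1;0 0 0 0 1;0 0 0 0 1;0 0 0 0 1", newtons=40)

```text
t: 30.95
ee_pos: [0.515, -0.2512, -0.0123]
ee_rot: [[-0.996, 0.089, 0.012], [0.089, 0.996, 0.008], [-0.011, 0.009, -1.0]]
force: [-0.4, 0.4, 3.1]
grip_width: 0.0385
gripper_force: 40.6
```

Gripped. Lifting and carrying to the rack's +75 mm notches.

Request:
move_arm(targets="0 0 -0.2 0 1;0 0 -0.3 0 1;0 0 -0.4 0 1;0 0 -0.4 0 1;0 0 -0.2 0 1;0 0 0 0 1;0 0 0 0 1")

```text
t: 31.82
ee_pos: [0.5126, -0.2521, 0.1358]
ee_rot: [[-0.996, 0.089, 0.009], [0.089, 0.996, 0.009], [-0.009, 0.01, -1.0]]
force: [-0.5, 0.7, -2.6]
grip_width: 0.0387
gripper_force: 40.3
```

```bash
python3 -c "
from h import *
shift([.5492,.1909,.14]); snap('scene','s8'); snap('top','t8')
for c in('scene','top'):
  for r in bot.spot_point(c,'egg_green')[:1]: print(c,r,at(c,r['pixel'],.195))
"
```

```text
at [ 0.5126 -0.2521  0.1358] yawx 174.9 shift10cm [0.03 4.44 0.  ] j [-27.   7.   6.  89.   1. -22.] w 0.0387 t 31.8
scene {'pixel': [366.0, 261.9], 'conf': 0.2} [0.82881111 0.30863044 0.195     ]
top {'pixel': [370.4, 189.4], 'conf': 0.66} [ 0.5233366  -0.24322443  0.195     ]
```

Request:
move_arm(targets="0 0 0 -0.022 1;-0.02 0.2 0 0 1;-0.02 0.36 0 0 1;-0.02 0.36 0 0 1;-0.02 0.36 0 0 1;-0.02 0.36 0 0 1;-0.03 0.36 0 0 1;-0.03 0.36 0 0 1;-0.03 0.36 0 0 1;-0.03 0.36 0 0 1;-0.02 0.36 0 0 1;-0.02 0.36 0 0 1;-0.02 0.36 0 0 1;0 0.28 0 0 1;0 0 0 0 1;0 0 0 0 1")

```text
t: 34.02
ee_pos: [0.5493, 0.1911, 0.1412]
ee_rot: [[-1.0, 0.02, 0.011], [0.02, 1.0, 0.008], [-0.011, 0.008, -1.0]]
force: [0.5, 0.7, -1.4]
grip_width: 0.0384
gripper_force: 40.4
```

```bash
python3 - <<'E'
from h import *
shift([.5492,.1909,.004]); b=snap('scene','s9'); a=snap('top','t9')
for c in('scene','top'):
  for r in bot.spot_point(c,'egg_green')[:1]: print(c,r,at(c,r['pixel'],.195))
o=np.hstack([cv2.resize(a[100:240,150:300],None,fx=2.6,fy=2.6),cv2.resize(b[120:260,230:380],None,fx=2.6,fy=2.6)]); cv2.imwrite("pics/c9.png",o)
E
```

```text
at [0.5493 0.1911 0.1412] yawx 178.9 shift10cm [ 0.02 -0.01  1.37] j [19.  8.  7. 89.  0. 20.] w 0.0384 t 34.0
scene {'pixel': [302.5, 192.5], 'conf': 0.94} [0.53836184 0.20184434 0.195     ]
```

View pics/c9.png

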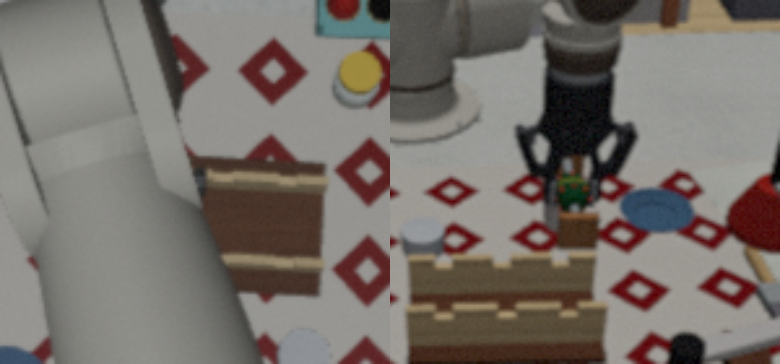

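The egg hangs above the outer notch pair: block at scene crop (578,230), notch at (576,305). Checking its level and x offset numerically.

```bash
python3 - <<'E'
from h import *
z=.1412+.038+.0187-.0015
for dx in(0,.077):
  print(dx,proj("scene",(.5493+dx,.1911-dx*.0193,z)))
for zz in (.18,.188,.196,.204): print(zz,at("scene",(302.3,208.5),zz))
for x,y in((.047,.075),(-.047,.075)):
  print(proj("scene",(.5478+x+.0193*y,.1159+y-.0193*x,.06)))
b=cv2.imread("pics/s9.png")[170:250,270:330]; cv2.imwrite("pics/c10.png",cv2.resize(b,None,fx=7,fy=7,interpolation=2))
E
```

```text
0 [299.49676204 194.31977503]
0.077 [302.84804001 210.16024659]
0.18 [0.59753359 0.19349263 0.18      ]
0.188 [0.60782776 0.1914019  0.188     ]
0.196 [0.61812192 0.18931117 0.196     ]
0.204 [0.62841609 0.18722044 0.204     ]
[298.42448876 238.92084089]
[295.03926534 219.65808142]
```

View pics/c10.png

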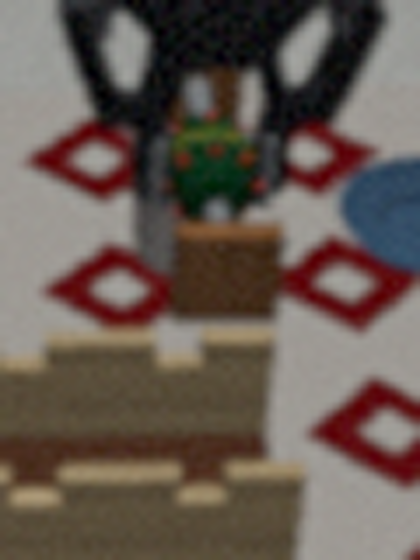

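Request:
move_arm(targets="0.02 0 0.3 0 1;0 0 0.3 0 1;0 0 0.3 0 1;0 0 0.2 0 1;0 0 0.1 0 1;0 0 0 0 1;0 0 0 0 1")

```text
t: 35.1
ee_pos: [0.5497, 0.1922, 0.0225]
ee_rot: [[-1.0, 0.02, 0.013], [0.02, 1.0, 0.009], [-0.012, 0.009, -1.0]]
force: [-0.2, -0.2, -1.3]
grip_width: 0.0387
gripper_force: 40.4
```

Request:
move_arm(targets="0 0 0.07 0 1;0 0 0.06 0 1;0 0 0.02 0 1;0 0 0 0 1;0 0 0 0 1")

```text
t: 35.72
ee_pos: [0.5494, 0.1923, 0.0066]
ee_rot: [[-1.0, 0.02, 0.011], [0.02, 1.0, 0.008], [-0.011, 0.009, -1.0]]
force: [-0.2, -0.6, -1.7]
grip_width: 0.0388
gripper_force: 40.4
```

Request:
move_arm(targets="0 0 0.02 0 1;0 0 0 0 1;0 0 0 0 0.7;0 0 0 0 0.41;0 0 0 0 0.41;0 0 0 0 0.41;0 0 -0.2 0 0.41;0 0 -0.4 0 0.41;0 0 -0.4 0 0.41;0 0 -0.4 0 0.41;-0.01 -0.4 0 0 0.41;-0.01 -0.4 0 0 0.41;-0.01 -0.4 0 0 0.41;0 -0.4 0 0 0.41;0 -0.4 0 0 0.41;0 -0.4 0 0 0.41;0 -0.4 0 0 0.41;0 0 0 0 0.41")

```text
t: 37.98
ee_pos: [0.5451, -0.0912, 0.1419]
ee_rot: [[-1.0, 0.023, 0.011], [0.023, 1.0, 0.008], [-0.011, 0.008, -1.0]]
force: [-0.1, 1.1, -0.7]
grip_width: 0.0504
gripper_force: 0.0
```

```bash
python3 - <<'E'
from h import *
b=snap('scene','s10'); a=snap('top','t10'); shift([.522,-.179,.077])
for n,z in(('egg_green',.06),('egg_blue',.044)):
 for c in('scene','top'):
  for r in bot.spot_point(c,n)[:1]: print(n,c,round(r["conf"],2),at(c,r['pixel'],z))
o=np.hstack([cv2.resize(a[150:220,185:385],None,fx=2,fy=4,interpolation=2),cv2.resize(b[190:260,225:325],None,fx=4,fy=4,interpolation=2)]); cv2.imwrite("pics/c11.png",o)
E
```

```text
at [ 0.5452 -0.0891  0.142 ] yawx 178.8 shift10cm [ 0.22 -0.91  0.64] j [-10.   4.   3.  89.   1.  -8.] w 0.0502 t 38.1
egg_green scene 0.87 [0.53674088 0.1936552  0.06      ]
egg_green top 0.58 [0.543691   0.19509513 0.06      ]
egg_blue scene 0.64 [ 0.53455146 -0.16864766  0.044     ]
```

View pics/c11.png

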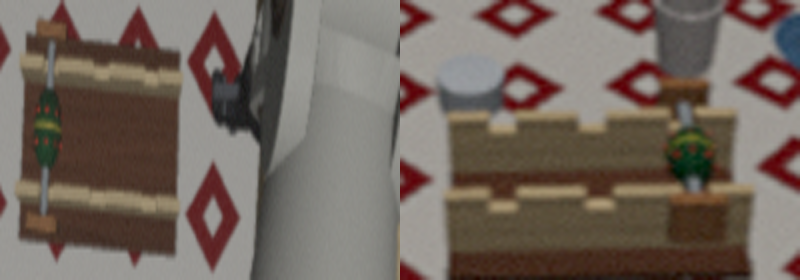

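Green lies in the outer notches in both views. Next the blue one, which the scene reading shows has not moved.

Request:
move_arm(targets="0 0 0 0.022 0.41;0.08 -0.46 0 0 0.41;0.07 -0.46 0 0 0.41;0 0 0.3 0 0.41;0 0 0.35 0 0.41;0 0 0 0 0.41;0 0 0 0 0.41")

```text
t: 39.15
ee_pos: [0.5235, -0.1784, 0.0774]
ee_rot: [[-0.996, 0.088, 0.012], [0.088, 0.996, 0.008], [-0.012, 0.009, -1.0]]
force: [0.8, 0.4, -0.0]
grip_width: 0.0502
gripper_force: 0.0
```

```bash
python3 -c "
from h import *
shift([.522,-.179,-.012]); snap('scene','s11')
for n in('egg_blue','chest_drawer0_handle'):
  for r in bot.spot_point('scene',n)[:1]: print(n,r,at('scene',r['pixel'],.044))
"
```

```text
at [ 0.5235 -0.1784  0.0774] yawx 175.0 shift10cm [ 0.02 -0.02  0.89] j [-19.   4.  -4.  82.   1. -14.] w 0.0502 t 39.1
egg_blue {'pixel': [183.0, 233.0], 'conf': 0.56} [ 0.53222069 -0.17634889  0.044     ]
chest_drawer0_handle {'pixel': [169.4, 198.2], 'conf': 0.93} [ 0.33567475 -0.25141201  0.044     ]
```

Request:
move_arm(targets="0.01 -0.02 0.25 0 0.41;0 0 0.25 0 0.41;0 0 0.2 0 0.41;0 0 0 0 0.41")

```text
t: 39.8
ee_pos: [0.522, -0.1797, 0.0055]
ee_rot: [[-0.996, 0.088, 0.01], [0.088, 0.996, 0.009], [-0.009, 0.01, -1.0]]
force: [0.4, -0.4, -0.8]
grip_width: 0.0506
gripper_force: 0.0
```

Request:
move_arm(targets="0 0 0.1 0 0.41;0 0 0.08 0 0.41;0 0 0 0 0.41;0 0 0 0 1;0 0 0 0 1;0 0 0 0 1;0 0 0 0 1", newtons=40)

```text
t: 40.67
ee_pos: [0.5258, -0.1803, -0.0082]
ee_rot: [[-0.996, 0.088, 0.018], [0.088, 0.996, 0.007], [-0.018, 0.009, -1.0]]
force: [-0.4, 2.4, 20.2]
grip_width: 0.0384
gripper_force: 38.2
```

Request:
move_arm(targets="0 0 -0.2 0 1;0 0 -0.3 0 1;0 0 -0.4 0 1;0 0 -0.4 0 1;0 0 -0.2 0 1;0 0 0 0 1;0 0 0 -0.022 1;0 0 0 0 1")

```text
t: 41.68
ee_pos: [0.5206, -0.181, 0.1365]
ee_rot: [[-1.0, 0.02, 0.01], [0.02, 1.0, 0.009], [-0.009, 0.009, -1.0]]
force: [0.2, -0.0, -2.1]
grip_width: 0.0385
gripper_force: 40.6
```

```bash
python3 -c "
from h import *
shift([.5464,.0409,.14])"
```

```text
at [ 0.5206 -0.181   0.1365] yawx 178.8 shift10cm [-0.21  2.22 -0.01] j [-20.   4.   3.  88.   1. -18.] w 0.0385 t 41.7
```

Request:
move_arm(targets="-0.03 0.2 0 0 1;-0.03 0.35 0 0 1;-0.03 0.35 0 0 1;-0.04 0.35 0 0 1;-0.04 0.35 0 0 1;-0.04 0.35 0 0 1;0 0.27 0 0 1;0 0 0 0 1;0 0 0 0 1")

```text
t: 42.8
ee_pos: [0.5462, 0.0407, 0.1398]
ee_rot: [[-1.0, 0.019, 0.011], [0.02, 1.0, 0.008], [-0.011, 0.008, -1.0]]
force: [0.2, 0.6, -1.3]
grip_width: 0.0382
gripper_force: 40.6
```

```bash
python3 - <<'E'
from h import *
shift([.5464,.0409,.008]); p=bot.observe()["ee_pos"]; snap('scene','s12'); snap('top','t12')
for r in bot.spot_point('scene','egg_blue')[:1]: print(r)
for r in bot.outline_of('scene','egg_blue')[:1]:
    m=r["mask"].astype(np.uint8); print(r["conf"],r["rect"])
    for y in range(int(r["rect"][1]),int(r["rect"][3]),2): x=np.nonzero(m[y])[0]; print(y,(x.min(),x.max()) if len(x) else None)
z=p[2]+.038+.0187-.0055
for dx in(0,.077,-.077): print(dx,proj("scene",(p[0]+dx,p[1]-dx*.0193,z)))
for dx in(.065,.077):
  for dz in(.022,-.022): print("block edge",dx,dz,proj("scene",(p[0]+dx,p[1],z+dz)))
E
```

```text
at [0.5462 0.0407 0.1398] yawx 178.9 shift10cm [ 0.01 -0.01  1.32] j [ 4.  3.  2. 88.  0.  5.] w 0.0382 t 42.8
{'pixel': [251.7, 198.6], 'conf': 0.94}
0.87 [246.2, 180.9, 259.9, 216.3]
180 None
182 (np.int64(244), np.int64(252))
184 (np.int64(243), np.int64(254))
186 (np.int64(242), np.int64(254))
188 (np.int64(242), np.int64(255))
190 (np.int64(243), np.int64(254))
192 (np.int64(244), np.int64(254))
194 (np.int64(244), np.int64(254))
196 (np.int64(243), np.int64(255))
198 (np.int64(244), np.int64(255))
200 (np.int64(244), np.int64(255))
202 (np.int64(245), np.int64(255))
204 (np.int64(246), np.int64(255))
206 (np.int64(245), np.int64(257))
208 (np.int64(244), np.int64(258))
210 (np.int64(243), np.int64(259))
212 (np.int64(243), np.int64(259))
214 (np.int64(243), np.int64(258))
0 [249.13435371 196.67056528]
0.077 [249.27809273 212.65265119]
-0.077 [249.0068476  182.49338807]
block edge 0.065 0.022 [249.55264717 203.80573923]
block edge 0.065 -0.022 [249.83720049 216.06633565]
block edge 0.077 0.022 [249.66310086 206.39856499]
block edge 0.077 -0.022 [249.94757999 218.71202026]
```

Request:
move_arm(targets="0 0 0.3 0 1;0 0 0.3 0 1;0 0 0.3 0 1;0 0 0.15 0 1;0 0 0.1 0 1;0 0 0 0 1;0 0 0 0 1")

```text
t: 43.88
ee_pos: [0.5483, 0.0414, 0.0262]
ee_rot: [[-1.0, 0.02, 0.013], [0.02, 1.0, 0.008], [-0.012, 0.009, -1.0]]
force: [-0.5, 0.3, -1.3]
grip_width: 0.0383
gripper_force: 40.6
```

Request:
move_arm(targets="0 0 0.06 0 1;0 0 0.04 0 1;0 0 0.02 0 1;0 0 0 0 1;0 0 0 0 1")

```text
t: 44.5
ee_pos: [0.5479, 0.0415, 0.0132]
ee_rot: [[-1.0, 0.02, 0.011], [0.02, 1.0, 0.008], [-0.011, 0.009, -1.0]]
force: [0.2, 0.4, -1.4]
grip_width: 0.0387
gripper_force: 40.6
```

Request:
move_arm(targets="0 0 0.03 0 1;0 0 0.02 0 1;0 0 0.02 0 1;0 0 0 0 1;0 0 0 0 1")

```text
t: 45.12
ee_pos: [0.548, 0.0416, 0.0078]
ee_rot: [[-1.0, 0.02, 0.012], [0.02, 1.0, 0.008], [-0.012, 0.009, -1.0]]
force: [-6.0, -0.7, 13.6]
grip_width: 0.0386
gripper_force: 41.9
```

Contact with the notch floor where expected. Releasing, then rising and moving clear.

Request:
move_arm(targets="0 0 -0.01 0 1;0 0 0 0 0.7;0 0 0 0 0.41;0 0 0 0 0.41;0 0 0 0 0.41;0 0 -0.2 0 0.41;0 0 -0.4 0 0.41;0 0 -0.4 0 0.41;0 0 -0.4 0 0.68;0.4 -0.3 0 0 0.68;0.4 -0.3 0 0 0.68;0.4 -0.3 0 0 0.68;0.4 -0.3 0 0 0.68;0.4 -0.3 0 0 0.68;0.2 0 0 0 0.68;0 0 0 0 0.68;0 0 0 0 0.68")

```text
t: 47.25
ee_pos: [0.3241, -0.1052, 0.1434]
ee_rot: [[-1.0, 0.019, 0.012], [0.019, 1.0, 0.008], [-0.012, 0.009, -1.0]]
force: [-0.2, 0.2, -0.7]
grip_width: 0.0272
gripper_force: 0.0
```

```bash
python3 - <<'E'
from h import *
snap('scene','s13'); snap('top','t13'); shift([.374,-.2405,.09])
for n,yr in(('egg_green',.075),('egg_blue',-.075),('egg_red',0)):
 print(n,"want",.5478+.0193*yr,.1159+yr)
 for c in('scene','top'):
  for r in bot.spot_point(c,n)[:1]: print(c,round(r["conf"],2),at(c,r['pixel'],.06))
  for r in bot.outline_of(c,n)[:1]:
    m=r["mask"].astype(np.uint8); ct,s,a=cv2.minAreaRect(np.argwhere(m)[:,::-1].astype(np.float32)); bx=cv2.boxPoints((ct,s,a)); l=np.argsort(s)
    print(" rect",round(r["conf"],2),np.round(ct,1),np.round(s,1),round(a,1),at(c,ct,.06).round(4))
for r in bot.spot_point("top",'chest_drawer0_handle')[:1]: print("handle",round(r["conf"],2),at("top",r['pixel'],.062),r["pixel"])
for r in bot.spot_point("scene",'chest_drawer0_handle')[:1]: print("handle",round(r["conf"],2),at("scene",r['pixel'],.062))
for yr in(.075,-.075): print([proj(c,(.5478+.0193*yr,.1159+yr,.06)).round(1) for c in("scene","top")])
E
```

```text
at [ 0.3241 -0.1051  0.1433] yawx 178.9 shift10cm [-0.52 -1.35  0.53] j [-19. -25. -21.  93.   1. -18.] w 0.0274 t 47.4
egg_green want 0.5492475 0.19090000000000001
scene 0.82 [0.53226529 0.18413304 0.06      ]
 rect 0.9 [295.7 227.7] [42.  14.6] 81.9 [0.5428 0.1887 0.06  ]
top 0.66 [0.53990909 0.17645236 0.06      ]
 rect 0.88 [211.  185.7] [15.1 53.5] 3.5 [0.5375 0.1849 0.06  ]
egg_blue want 0.5463524999999999 0.040900000000000006
scene 0.74 [0.55730274 0.049244   0.06      ]
 rect 0.68 [251.  232.5] [41. 14.] 90.0 [0.5589 0.0438 0.06  ]
top 0.57 [0.54273075 0.04116446 0.06      ]
 rect 0.74 [260.  182.5] [15.  53.3] 1.2 [0.5523 0.0412 0.06  ]
egg_red want 0.5478 0.1159
scene 0.33 [0.40947827 0.33055489 0.06      ]
top 0.53 [0.63595317 0.386164   0.06      ]
handle 0.81 [ 0.38833583 -0.24159741  0.062     ] [355.1, 241.4]
handle 0.97 [ 0.38693239 -0.23278619  0.062     ]
[array([296.7, 229. ]), array([209.1, 181.7])]
[array([250. , 229.9]), array([260. , 184.5])]
```

```bash
python3 - <<'E'
from h import *
def g(f): return cv2.cvtColor(cv2.imread(f"pics/{f}.png"),cv2.COLOR_BGR2GRAY).astype(np.float32)
for a,b,(x0,x1,y0,y1) in(("t10","t13",(196,226,152,216)),("s10","s13",(278,314,200,256))):
    A,B=g(a)[y0:y1,x0:x1],g(b)[y0:y1,x0:x1]; print(a,"meandiff",np.abs(A-B).mean())
    best=min((np.abs(A[6:-6,6:-6]-np.roll(B,(i,j),(0,1))[6:-6,6:-6]).mean(),i,j) for i in range(-6,7) for j in range(-6,7)); print(best)
# colour blobs: egg bodies
for f,c in(("t10","top"),("t13","top"),("s10","scene"),("s13","scene")):
    im=cv2.imread(f"pics/{f}.png"); h=cv2.cvtColor(im,cv2.COLOR_BGR2HSV)
    for n,lo,hi in(("green",(40,80,15),(85,255,140)),("blue",(105,90,25),(130,255,200))):
        m=cv2.inRange(h,lo,hi); k=np.zeros_like(m); 
        if c=="top": k[160:210,190:280]=1
        else: k[205:250,235:315]=1
        m=m*k; 
        q,_=cv2.threshold(m,1,255,0); l,lab,st,ce=cv2.connectedComponentsWithStats(m)
        if l>1:
            i=1+np.argmax(st[1:,4]); print(f,n,st[i],ce[i].round(1),at(c,ce[i],.06).round(4))
E
```

```text
t10 meandiff 9.307292
(np.float32(12.263889), 0, -2)
s10 meandiff 9.324405
(np.float32(14.232008), 0, 1)
t10 green [203 182  10   9  61] [207.4 186. ] [0.5362 0.1952 0.06  ]
t13 green [205 186  11   9  54] [209.7 190.2] [0.5241 0.188  0.06  ]
t13 blue [254 174  12  18 140] [259.6 182.9] [0.551  0.0423 0.06  ]
s10 green [292 222  11  13  68] [297.5 229.5] [0.5518 0.1932 0.06  ]
s13 green [290 223  11  10  66] [295.2 227.4] [0.5415 0.1872 0.06  ]
s13 blue [245 224  11  13  95] [250.2 230.3] [0.548  0.0415 0.06  ]
```

Green shifted a little since release, about −11 mm in x and −6 mm in y (the announced knock). I'll fit each spindle's full pose from the outlines in both views.

```bash
cat > efit.py <<'E'
from h import *
from scipy.optimize import minimize
def pts():
    P=[]
    for x0,x1 in((-.077,-.065),(.065,.077)): P.append([(x,y,z) for x in(x0,x1) for y in(-.022,.022) for z in(-.022,.022)])
    P.append([(x,y,z) for x in(-.065,.065) for y in(-.005,.005) for z in(-.005,.005)])
    a,b=np.meshgrid(np.linspace(0,np.pi,9),np.linspace(0,2*np.pi,12))
    P.append(np.c_[.03*np.cos(a).ravel(),(.02*np.sin(a)*np.cos(b)).ravel(),(.02*np.sin(a)*np.sin(b)).ravel()])
    return [np.array(p) for p in P]
PT=pts()
def render(p,cam):
    x,y,z,t,f=p; R=cv2.Rodrigues(np.array([0,0,t]))[0]@cv2.Rodrigues(np.array([0,f,0.]))[0]; S=8
    m=np.zeros((384,512),np.uint8)
    for P in PT:
        W=P@R.T+[x,y,z]; q=np.array([proj(cam,w) for w in W])
        cv2.fillConvexPoly(m,cv2.convexHull(np.round(q*16).astype(np.int32)),1,cv2.LINE_8,4)
    return m>0
def efit(n,p0,cams=("top","scene")):
    ms=[]
    for c in cams:
        r=bot.outline_of(c,n)
        if r and r[0]["conf"]>.4: ms.append((c,r[0]["mask"]))
    sc=np.array([.008,.008,.008,.08,.08])
    def f(u):
        p=p0+u*sc; return -sum(((s:=render(p,c))&m).sum()/(s|m).sum() for c,m in ms)
    best=min((minimize(f,u0,method="Nelder-Mead",options=dict(initial_simplex=np.vstack([u0,u0+np.eye(5)]),xatol=.02,fatol=1e-4,maxiter=250)) for u0 in(np.zeros(5),-.5*np.ones(5))),key=lambda r:r.fun)
    print(n,[c for c,_ in ms],"xyz,yaw,pitch",(p0+best.x*sc).round(4),best.fun.round(3)); return p0+best.x*sc
if __name__=="__main__":
    efit("egg_green",np.array([.542,.188,.06,-.02,0])); efit("egg_blue",np.array([.546,.042,.06,-.02,0]))
E
python3 efit.py
```

```text
egg_green ['top', 'scene'] xyz,yaw,pitch [ 0.5368  0.1876  0.0587  0.0008 -0.0535] -1.586
egg_blue ['top', 'scene'] xyz,yaw,pitch [ 0.5522  0.0415  0.0556  0.0048 -0.0844] -1.597
```

Both spindles fit as lying in their notches (z ≈ 0.056–0.059, angles small, green about 12 mm off centre in x, within limits). Now shut the drawer by pushing the bar with closed fingers.

Request:
move_arm(targets="0 0 0 0.022 1;-0.06 -0.33 0 0 1;-0.06 -0.33 0 0 1;-0.06 -0.33 0 0 1;-0.06 -0.31 0 0 1;0 0 0.3 0 1;0 0 0.4 0 1;0 0 0.4 0 1;0 0 0.15 0 1;0 0 0 0 1;0 0 0 0 1")

```text
t: 49.62
ee_pos: [0.338, -0.2364, 0.019]
ee_rot: [[-0.996, 0.089, 0.013], [0.089, 0.996, 0.007], [-0.012, 0.008, -1.0]]
force: [1.5, 0.7, -0.4]
grip_width: 0.0004
gripper_force: 0.0
```

```bash
python3 -c "
from h import *
print(bot.observe()['force']); shift([.5395,-.2555,.017])"
```

```text
[ 1.45341808  0.68069443 -0.37474669]
at [ 0.338  -0.2364  0.019 ] yawx 174.9 shift10cm [-2.02 -0.01  0.04] j [-36. -14. -27.  77.   1. -30.] w 0.0004 t 49.6
```

Request:
move_arm(targets="-0.15 0 0 0 1;-0.15 0 0 0 1;-0.2 0 0 0 1;-0.2 0 0 0 1;-0.2 0 0 0 1;-0.2 0 0 0 1;-0.2 0 0 0 1;-0.2 0 0 0 1;-0.2 0 0 0 1;-0.1 0 0 0 1;-0.1 0 0 0 1;0 0 0 0 1;0 0 0 0 1")

```text
t: 51.25
ee_pos: [0.5263, -0.2527, 0.0195]
ee_rot: [[-0.996, 0.089, 0.011], [0.089, 0.996, 0.008], [-0.011, 0.009, -1.0]]
force: [-1.0, 1.0, 0.3]
grip_width: -0.0001
gripper_force: 0.0
```

Request:
move_arm(targets="-0.06 0 0 0 1;-0.04 0 0 0 1;0 0 0 0 1;0 0 0 0 1")

```text
t: 51.75
ee_pos: [0.5364, -0.2536, 0.0195]
ee_rot: [[-0.996, 0.089, 0.011], [0.089, 0.996, 0.008], [-0.01, 0.009, -1.0]]
force: [0.3, 0.9, 0.6]
grip_width: -0.0003
gripper_force: 0.0
```

Request:
move_arm(targets="-0.04 0 0 0 1;0 0 0 0 1;0 0 0 0 1")

```text
t: 52.12
ee_pos: [0.54, -0.2539, 0.0195]
ee_rot: [[-0.996, 0.089, 0.01], [0.089, 0.996, 0.008], [-0.01, 0.009, -1.0]]
force: [-4.2, 1.0, 1.8]
grip_width: -0.0002
gripper_force: 2.1
```

Request:
move_arm(targets="-0.03 0 0 0 1;0 0 0 0 1;0 0 0 0 1")

```text
t: 52.5
ee_pos: [0.5402, -0.2539, 0.0193]
ee_rot: [[-0.996, 0.089, 0.005], [0.09, 0.996, 0.009], [-0.004, 0.01, -1.0]]
force: [-18.2, 2.1, 8.9]
grip_width: 0.0001
gripper_force: 9.2
```

Request:
move_arm(targets="-0.03 0 0 0 1;0 0 0 0 1;0 0 0 0 1")

```text
t: 52.88
ee_pos: [0.5403, -0.2539, 0.0193]
ee_rot: [[-0.996, 0.09, 0.0], [0.09, 0.996, 0.01], [0.001, 0.01, -1.0]]
force: [-33.1, 3.1, 16.9]
grip_width: -0.0001
gripper_force: 16.5
```

The drawer is at its stop. Backing off, rising, then locating everything again.

Request:
move_arm(targets="0.15 0 0 0 1;0.3 0 0 0 1;0.3 0 -0.4 0 0.2;0.3 0 -0.5 0 0;0.3 0.3 -0.5 0 0;0.3 0.3 -0.5 0 0;0 0.3 -0.5 0 0;0 0 -0.2 0 0;0 0 0 0 0;0 0 0 0 0")

```text
t: 54.12
ee_pos: [0.3898, -0.1555, 0.2729]
ee_rot: [[-0.996, 0.089, 0.01], [0.089, 0.996, 0.009], [-0.009, 0.01, -1.0]]
force: [-0.4, -0.7, -0.6]
grip_width: 0.0855
gripper_force: 0.0
```

```bash
python3 - <<'E'
from efit import *
snap('scene','s14'); snap('top','t14'); 
K=[]
for c in('scene','top'):
  for n,z in(('lamp_knob',.267),('chest_drawer0_handle',.062)):
    for r in bot.spot_point(c,n)[:1]: print(n,c,round(r["conf"],2),r["pixel"],at(c,r['pixel'],z)); K.append((n,c,r["pixel"]))
kn={c:p for n,c,p in K if n=="lamp_knob"}
if len(kn)==2:
    o,d=ray("scene",kn["scene"]);o2,d2=ray("top",kn["top"]);u=np.linalg.lstsq(np.array([d,-d2]).T,o2-o,rcond=None)[0]; print(o+d*u[0],o2+d2*u[1])
# knob black blob in scene
im=cv2.imread("pics/s14.png"); x,y=map(int,kn["scene"]); w=im[y-20:y+25,x-15:x+15].max(2)<50; l,lab,st,ce=cv2.connectedComponentsWithStats(w.astype(np.uint8)); i=1+np.argmax(st[1:,4]); print("blob",st[i]+[x-15,y-20,0,0,0],ce[i]+[x-15,y-20])
print("knob pred ends",proj("scene",(.572,.4206,.292)),proj("scene",(.572,.4206,.225)))
efit("egg_green",np.array([.538,.188,.06,-.02,0])); efit("egg_blue",np.array([.546,.042,.06,-.02,0]))
shift([.572,.42,.3])
E
```

```text
lamp_knob scene 0.83 [384.4, 174.4] [0.56268692 0.42862704 0.267     ]
chest_drawer0_handle scene 0.61 [158.4, 233.4] [ 0.55076975 -0.2489781   0.062     ]
lamp_knob top 0.57 [102.6, 155.5] [0.57120229 0.42687994 0.267     ]
chest_drawer0_handle top 0.74 [360.4, 183.9] [ 0.55867021 -0.25750805  0.062     ]
[0.5701761  0.42505297 0.27179315] [0.5701749  0.42504711 0.27179066]
blob [377 168  11  23 152] [382.18421053 178.76315789]
knob pred ends [384.54583644 168.64807835] [379.76928306 188.45056758]
egg_green ['top', 'scene'] xyz,yaw,pitch [ 0.5366  0.187   0.0582 -0.0127 -0.0675] -1.672
egg_blue ['top', 'scene'] xyz,yaw,pitch [ 0.5508  0.0418  0.0589 -0.0172 -0.0932] -0.911
at [ 0.3897 -0.1554  0.2739] yawx 174.9 shift10cm [-1.31  5.9  -0.19] j [-22. -10.   5. 105.   1. -17.] w 0.0857 t 54.6
```

The drawer is shut and both spindles still lie in place. The knob is at about (0.571, 0.421), so I go above it.

Request:
move_arm(targets="0 0 -0.3 -0.028 0;-0.12 0.4 0 0 0;-0.13 0.41 0 0 0;-0.13 0.41 0 0 0;-0.13 0.41 0 0 0;-0.13 0.41 0 0 0;-0.13 0.41 0 0 0;-0.13 0.41 0 0 0;-0.13 0.41 0 0 0;-0.13 0.41 0 0 0;-0.13 0.41 0 0 0;-0.13 0.41 0 0 0;-0.13 0.41 0 0 0;-0.13 0.41 0 0 0;-0.13 0.41 0 0 0;0 0 0 0 0;0 0 0 0 0")

```text
t: 56.75
ee_pos: [0.5688, 0.4118, 0.3096]
ee_rot: [[-1.0, 0.001, 0.012], [0.001, 1.0, 0.009], [-0.012, 0.009, -1.0]]
force: [-0.1, -0.4, 0.0]
grip_width: 0.0853
gripper_force: 0.0
```

```bash
python3 -c "
from h import *
shift([.571,.4215,.21])"
```

```text
at [0.5688 0.4118 0.3096] yawx 180.0 shift10cm [-0.01  0.09  1.  ] j [ 36.  39.  69. 119.   0.  36.] w 0.0853 t 56.8
```

Request:
move_arm(targets="-0.01 0.09 0.2 0 0;0 0 0.3 0 0;0 0 0.3 0 0;0 0 0.2 0 0;0 0 0 0 0;0 0 0 0 0")

```text
t: 57.5
ee_pos: [0.571, 0.4212, 0.2127]
ee_rot: [[-1.0, 0.001, 0.015], [0.002, 1.0, 0.011], [-0.015, 0.011, -1.0]]
force: [-0.1, -0.9, 0.6]
grip_width: 0.0855
gripper_force: 0.0
```

Request:
move_arm(targets="0 0 0 0 1;0 0 0 0 1;0 0 0 0 1;0 0 0 0 1;0 0 0 0 1;0 0 0 0 1", newtons=80)

```text
t: 58.25
ee_pos: [0.5712, 0.422, 0.2105]
ee_rot: [[-1.0, 0.001, 0.013], [0.001, 1.0, 0.009], [-0.013, 0.009, -1.0]]
force: [0.9, 0.4, 4.1]
grip_width: 0.0226
gripper_force: 78.2
```

Request:
move_arm(targets="0.01 -0.1 0 0 1;0.02 -0.22 0 0 1;0.02 -0.22 0 0 1;0.02 -0.22 0 0 1;0.02 -0.22 0 0 1;0.02 -0.22 0 0 1;0.02 -0.22 0 0 1;0.02 -0.22 0 0 1;0.02 -0.22 0 0 1;0.02 -0.22 0 0 1;0.02 -0.22 0 0 1;0.02 -0.22 0 0 1;0 -0.22 0 0 1;0 -0.22 0 0 1;0 -0.1 0 0 1;0 0 0 0 1;0 0 0 0 1")

```text
t: 60.38
ee_pos: [0.5477, 0.116, 0.2099]
ee_rot: [[-1.0, -0.0, 0.016], [-0.0, 1.0, 0.01], [-0.016, 0.01, -1.0]]
force: [-5.2, -0.1, 18.7]
grip_width: 0.0223
gripper_force: 80.5
```

Still gripped, over the middle. Releasing with even opening and rising straight up, then clear.

Request:
move_arm(targets="0 0 0 0 0.6;0 0 0 0 0.2;0 0 0 0 0;0 0 0 0 0;0 0 0 0 0;0 0 -0.2 0 0;0 0 -0.3 0 0;0 0 -0.4 0 0;0 0 -0.3 0 0;0.4 0 0 0 0;0.4 0 0 0 0;0.4 0 0 0 0;0.4 0 0 0 0;0.4 0 0 0 0;0 0 0 0 0;0 0 0 0 0")

```text
t: 62.38
ee_pos: [0.3467, 0.1151, 0.3247]
ee_rot: [[-1.0, 0.001, 0.013], [0.001, 1.0, 0.01], [-0.013, 0.01, -1.0]]
force: [-0.4, 0.4, -1.0]
grip_width: 0.0853
gripper_force: 0.0
```

```bash
python3 - <<'E'
from efit import *
snap('scene','s15'); snap('top','t15'); s=bot.observe(); print(s["ee_pos"],s["force"],s["t"])
for n,z in(('lamp_knob',.267),('chest_drawer0_handle',.062)):
  for c in('scene','top'):
    for r in bot.spot_point(c,n)[:1]: print(n,c,round(r["conf"],2),at(c,r['pixel'],z))
efit("egg_green",np.array([.538,.188,.06,-.02,0])); efit("egg_blue",np.array([.548,.042,.06,-.02,0]))
for n in("candle","wax_jar","brush","water_cup","saucer","stamp_block"):
  for c in('scene','top'):
    for r in bot.spot_point(c,n)[:1]: print(n,c,round(r["conf"],2),at(c,r['pixel'],0)[:2].round(3))
E
```

```text
[0.34700407 0.11508607 0.32427422] [0.69408779 0.61004757 0.52842899] 62.475
lamp_knob scene 0.81 [0.53505416 0.11872891 0.267     ]
lamp_knob top 0.62 [0.5441435  0.11272917 0.267     ]
chest_drawer0_handle scene 0.42 [ 0.54355633 -0.25030752  0.062     ]
chest_drawer0_handle top 0.59 [ 0.56156515 -0.26261717  0.062     ]
egg_green ['top', 'scene'] xyz,yaw,pitch [ 0.536   0.1881  0.0588 -0.0359 -0.1087] -1.451
egg_blue ['top', 'scene'] xyz,yaw,pitch [ 0.5515  0.0413  0.0583  0.0043 -0.0355] -1.578
candle scene 0.73 [0.386 0.027]
candle top 0.58 [0.399 0.022]
wax_jar scene 0.57 [ 0.723 -0.039]
wax_jar top 0.86 [ 0.712 -0.033]
brush scene 0.92 [0.512 0.472]
brush top 0.85 [0.51  0.474]
water_cup scene 0.62 [0.346 0.223]
saucer scene 0.63 [0.354 0.363]
saucer top 0.65 [0.329 0.354]
stamp_block scene 0.78 [0.636 0.401]
stamp_block top 0.61 [0.654 0.402]
```

```bash
python3 -c "
from h import *
print(bot.job_done())"
```

```text
the job is handed in; nothing more can be done
None
```

The job is handed in, with no result shown back. By my last camera readings, the blue and green spindles (no red one was there) lie in rack notches, the drawer is shut, the lamp hangs about 10 mm from the rack's middle, and no bystander I could measure moved beyond camera error. Green was knocked mid-run and sits about 12 mm off centre, against a 20 mm limit.

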